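# Put three dispensing syringes back on their own gauge cradles

### The job

The three big dispensing syringes lie on one another's cradles. Rearrange them (the free cradle without pins can serve as a parking place), so that each lies seated in the saddles of the cradle whose pair of gauge pins stands beside its thumb disc (plunger pulled out: pins furthest back; half out: middle pins; pushed in: pins close to the saddles), lying the same way round as they lie now. Leave the plungers as they are, and the pinless cradle empty.

Things in the scene. Friction and masses are not known exactly. Their poses are not given: they have to be found in the camera images.
- syringe_full: Syringe, 60 g: clear barrel 22 mm thick, 88 mm long; black 10 mm nozzle in front; white flange 3x34x22 mm at its back, then plunger rod and 20 mm thumb disc. Origin: on the barrel axis at the flange; +x along the barrel to the nozzle. Grip the barrel across at x = 44 mm. Plunger far out (33-36 mm).
- syringe_half: Syringe, 60 g: clear barrel 22 mm thick, 88 mm long; black 10 mm nozzle in front; white flange 3x34x22 mm at its back, then plunger rod and 20 mm thumb disc. Origin: on the barrel axis at the flange; +x along the barrel to the nozzle. Grip the barrel across at x = 44 mm. Plunger half out (16-20 mm).
- syringe_empty: Syringe, 60 g: clear barrel 22 mm thick, 88 mm long; black 10 mm nozzle in front; white flange 3x34x22 mm at its back, then plunger rod and 20 mm thumb disc. Origin: on the barrel axis at the flange; +x along the barrel to the nozzle. Grip the barrel across at x = 44 mm. Plunger pushed in (0-3 mm).
- cradle_full: Fixed black cradle: plate 138x64x6 mm (x -50..88), two V-saddles 42 mm wide, tops 46 mm up, at x 8..18 and 70..80, free between for fingers. Origin: plate underside, below a seated syringe's origin, which is then 40 mm above. +x to the nozzle end, z up. Two steel gauge pins 7 mm thick, 44 mm high, on 12 mm collars, at x = -44, y = +-25 mm (farthest from saddles).
- cradle_half: Fixed black cradle: plate 138x64x6 mm (x -50..88), two V-saddles 42 mm wide, tops 46 mm up, at x 8..18 and 70..80, free between for fingers. Origin: plate underside, below a seated syringe's origin, which is then 40 mm above. +x to the nozzle end, z up. Two steel gauge pins 7 mm thick, 44 mm high, on 12 mm collars, at x = -27.5, y = +-25 mm (middle distance).
- cradle_empty: Fixed black cradle: plate 138x64x6 mm (x -50..88), two V-saddles 42 mm wide, tops 46 mm up, at x 8..18 and 70..80, free between for fingers. Origin: plate underside, below a seated syringe's origin, which is then 40 mm above. +x to the nozzle end, z up. Two steel gauge pins 7 mm thick, 44 mm high, on 12 mm collars, at x = -11, y = +-25 mm (close to saddles).
- cradle_spare: Fixed black cradle: plate 138x64x6 mm (x -50..88), two V-saddles 42 mm wide, tops 46 mm up, at x 8..18 and 70..80, free between for fingers. Origin: plate underside, below a seated syringe's origin, which is then 40 mm above. +x to the nozzle end, z up. No gauge pins; empty at the start, for parking.
- syringe_full_plunger (a joint): Plunger of syringe_full: 0 = pushed fully in (outer face of thumb disc 11 mm behind the origin), grows in m as it is pulled out, to 0.038; stays where it is left (about 2.5 N moves it). Starts between 0.033 and 0.036.
- syringe_half_plunger (a joint): Plunger of syringe_half: 0 = pushed fully in (outer face of thumb disc 11 mm behind the origin), grows in m as it is pulled out, to 0.038; stays where it is left (about 2.5 N moves it). Starts between 0.016 and 0.020.
- syringe_empty_plunger (a joint): Plunger of syringe_empty: 0 = pushed fully in (outer face of thumb disc 11 mm behind the origin), grows in m as it is pulled out, to 0.038; stays where it is left (about 2.5 N moves it). Starts between 0 and 0.003.
There are look-alikes about, which are no part of the job. Leave any purple or turquoise look-alike of the syringe_half alone.

How it is judged:
By the outcome, as a careful person would: the job done as asked, in the order asked, and still so for the second after the job is handed in, with the robot touching nothing.
It also fails if it takes over 109 s, if anything falls off the work surface, if the arm or the gripper's body presses on something with over 40 N, if the wrist force passes 120 N, or if a joint passes its speed limit or range.

### The arm

A 6-joint arm with a two-finger parallel gripper is mounted at the origin on a cart in front of the work surface, level with it; the furniture and walls round the work are solid. World frame = base frame: x ahead of the robot, y to its left, z up, the work surface at z = 0. Lengths are in m, angles in degrees, forces in N, time in s.
With the tool pointing down it reaches from about 0.425 to 1.125 m from the base axis. Payload 14.9 kg.
Tool frame: the origin (TCP) lies midway between the tips of the shut fingers; the grasp point (between the pads) lies 19 mm behind it (manip.hold_point_z is the distance from the TCP to the grasp point, in m); z points along the fingers, y is the line along which they close (so a half turn about z gives the same grasp; the last joint's range is limited). The gripper opens to 91 mm and grips with 3 to 60 N. Pads are 32 mm wide; open, the fingers measure 118 mm over their backs; the gripper's body (76 mm by 178 mm) begins 60 mm behind the grasp point.
Start: joints at [-71.236, 21.709, 99.362, -0, 58.929, -1.908], TCP at [0.247, -0.655, 0.214] pointing down, gripper open.
Joint ranges: [-158.91, 158.91], [-42.39, 125.64], [0.06, 152.35], [-60.88, 240.88], [17.5, 164.5], [-176.32, 176.32]. Speed limits (degrees/s): [108.29, 108.29, 136.94, 180, 180, 180].

### API

Orientations are given as a 3x3 rotation matrix whose columns are the frame's x, y, z axes.
In Python, from station import manip, optics, workorder gives the robot as it stands.
- The arm moves only by the tool jog_arm, never from a script. Its arguments are lists of equal length, an entry for each row: "offset": the shift along the tool's x, y, z in cm, a list of three; "dr": the turn, a rotation vector about the tool's x, y, z in rad, a list of three; "hand": the closure, from -1 (fully open) to 1 (shut). A call has 1 to 5 rows; each row is the pose to reach, as a shift and turn from the pose commanded when the call began, along the tool's axes at that moment; what a row does not reach only later rows make up. A row lasts 1/8 s, in which the tool goes at most 62.5 mm and 10.7 degrees, less where a joint would pass 70% of its speed; a pose out of reach is approached as far as the arm can. A call with a gripper value outside its range is refused whole. The fingers move at their own pace and stop on an object; the grip force is fixed at half the most. Time passes only in rows, so rows that repeat a pose let the fingers close. It gives the time, the measured TCP pose, the force, the opening and the grip force at its end, in the units of the state.
- manip.state(): the state, without advancing time (a new reading comes with each control period).
- optics.read_camera(name): name is "side" or "top"; returns a dict with "pixels" (480x640x3 uint8, red, green, blue), "K" (3x3 intrinsics, pixels), "T" (4x4, takes a point from camera to world coordinates). Camera axes: x right, y down, z forward; pixel columns grow to the right and rows downward; lengths in m; the calibration is good to about 2 mm. A picture is of the moment at which its call begins. There is no depth.
- workorder.close_job(): hands the job in; it is judged then, once.
The state is a dict: "time": time; "qpos": joint angles; "dq": joint speeds; "effort": joint torques, N m; "position": TCP position; "tcp_rot": TCP orientation; "force": force on the tool from outside, world axes, zero at the start; "torque": the same for the moment, N m; "grip_width": finger opening in m; "finger_force": force on a finger pad.
Only numpy, scipy, OpenCV 4.12 (cv2) and the standard library are available. Lean on these libraries where they do the work, as an engineer would, in place of code of your own. Each camera call takes 0.05 s, during which the arm holds its last target. There are 200 camera calls.

## Working session

There is one attempt and no reset: what is moved stays moved. The work goes in short steps, Python scripts to look and compute and a tool call to move; the robot and the scene stay as the last step left them, time stands still between calls to the robot, and variables do not carry over. Pictures are saved under pics/ and viewed, at most 14 in all, crops included, and the job is handed in when it is done.

Besides the shell and the picture viewer there is one more tool, called by a JSON object that holds its "api" and its "payload", one argument or row to a line. jog_arm: Moves the arm, as the interface text tells. Its arguments: {"type":"object","properties":{"offset":{"type":"array"},"dr":{"type":"array"},"hand":{"type":"array"}},"required":["offset","dr","hand"]}

```bash
ls; mkdir -p pics; python3 - <<'E'
from station import manip, optics, workorder
import cv2
s=manip.state(); print({k:s[k] for k in('time','position','tcp_rot','grip_width')},manip.hold_point_z)
for n in('top','side'):
    c=optics.read_camera(n); cv2.imwrite(f'pics/{n}0.png',c['pixels'][:,:,::-1]); print(n,c['K'],c['T'])
E
```

```text
pics
{'time': 0.0, 'position': array([ 0.24698201, -0.65454784,  0.2132745 ]), 'tcp_rot': array([[ 9.35608768e-01,  3.53038382e-01, -3.65338381e-04],
       [ 3.53038570e-01, -9.35608161e-01,  1.06661282e-03],
       [ 3.47416934e-05, -1.12691085e-03, -9.99999364e-01]]), 'grip_width': 0.09190078324571573} 0.0188
top [[572.54838017   0.         320.8707255 ]
 [  0.         572.54838017 231.2929651 ]
 [  0.           0.           1.        ]] [[-3.41461639e-02 -9.76187727e-01  2.14223158e-01  1.17006666e-01]
 [-9.99416777e-01  3.32704801e-02 -7.69298119e-03 -3.52758952e-02]
 [ 3.82486535e-04 -2.14360903e-01 -9.76754451e-01  1.45345450e+00]
 [ 0.00000000e+00  0.00000000e+00  0.00000000e+00  1.00000000e+00]]
side [[455.90899558   0.         321.808063  ]
 [  0.         455.90899558 237.94856895]
 [  0.           0.           1.        ]] [[ 0.99499026 -0.05843023  0.08111901  0.33387256]
 [-0.09828917 -0.42349944  0.90054842 -1.21530311]
 [-0.0182654  -0.90401003 -0.42712088  0.6086921 ]
 [ 0.          0.          0.          1.        ]]
```

View pics/top0.png

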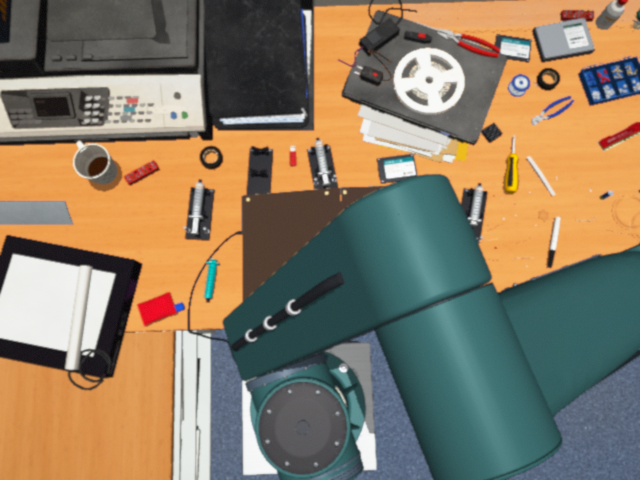

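View pics/side0.png

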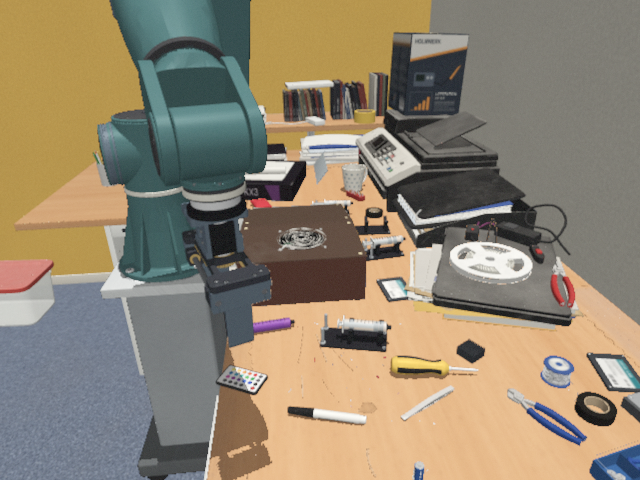

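The top view shows cradles at about (200,210), (260,170, empty), (320,163) and (476,210). A tall brown box stands between them, and a purple and a turquoise decoy lie on the table. I'll zoom in on all four cradles.

```bash
python3 - <<'E'
import cv2,numpy as np
t=cv2.imread('pics/top0.png'); s=cv2.imread('pics/side0.png')
def c(i,u,v,w,h,W,H): return cv2.resize(i[v:v+h,u:u+w],(W,H),interpolation=cv2.INTER_CUBIC)
r1=np.hstack([c(t,175,170,50,75,200,300),c(t,235,135,50,75,200,300),c(t,297,130,50,75,200,300),c(t,450,175,50,75,200,300)])
r2=np.hstack([c(s,300,190,120,90,400,300),c(s,310,310,100,75,400,300)])
cv2.imwrite('pics/z0.png',np.vstack([r1,r2]))
E
```

```text
(no output)
```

View pics/z0.png

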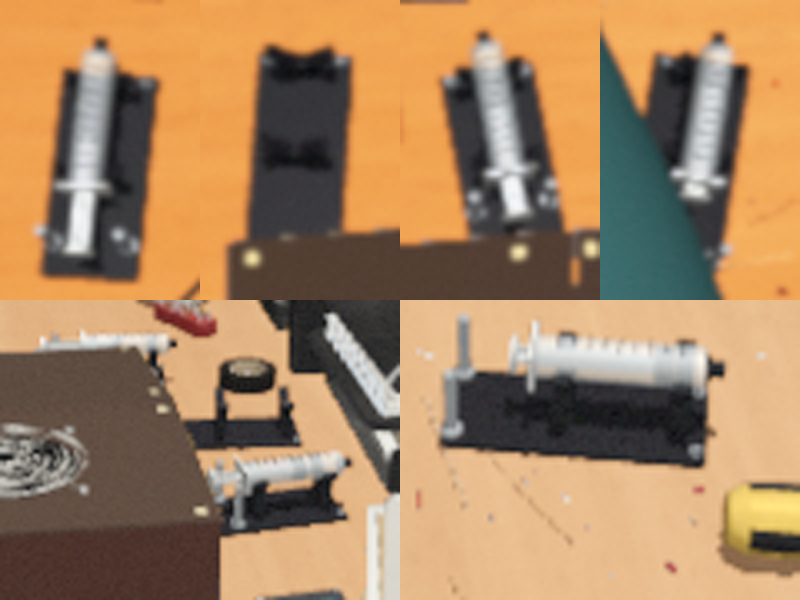

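Reading flange-to-disc lengths: the left cradle A holds the full syringe and has middle pins, C at (320,163) holds the half with close pins, and D at (476,210) holds the empty with far pins. B at (260,170) is the spare. Next I'll triangulate the nozzle and flange points from both views.

```bash
cat >h.py <<'E'
import numpy as np, cv2, json
from scipy.optimize import least_squares
CAM={'top':(np.array([[572.54838017,0,320.8707255],[0,572.54838017,231.2929651],[0,0,1]]),np.array([[-3.41461639e-02,-9.76187727e-01,2.14223158e-01,1.17006666e-01],[-9.99416777e-01,3.32704801e-02,-7.69298119e-03,-3.52758952e-02],[3.82486535e-04,-2.14360903e-01,-9.76754451e-01,1.45345450],[0,0,0,1]])),
'side':(np.array([[455.90899558,0,321.808063],[0,455.90899558,237.94856895],[0,0,1]]),np.array([[0.99499026,-0.05843023,0.08111901,0.33387256],[-0.09828917,-0.42349944,0.90054842,-1.21530311],[-0.0182654,-0.90401003,-0.42712088,0.6086921],[0,0,0,1]]))}
def proj(c,P):
    K,T=CAM[c]; p=(np.atleast_2d(P)-T[:3,3])@T[:3,:3]@K.T; return p[:,:2]/p[:,2:]
def ray(c,uv):
    K,T=CAM[c]; return T[:3,3],T[:3,:3]@np.linalg.inv(K)@[*uv,1]
def onz(c,uv,z):
    o,d=ray(c,uv); return o+d*(z-o[2])/d[2]
def tri(a,b):
    return least_squares(lambda P:np.r_[proj('top',P)[0]-a,proj('side',P)[0]-b],onz('top',a,.04)).x
def cr(x,y,yaw,pts):
    c,s=np.cos(yaw),np.sin(yaw); pts=np.atleast_2d(pts).astype(float)
    return np.c_[x+c*pts[:,0]-s*pts[:,1],y+s*pts[:,0]+c*pts[:,1],pts[:,2]]
E
python3 - <<'E'
from h import *
np.set_printoptions(precision=4,suppress=True)
print('Dnoz',tri((479.75,184.5),(391,327.25)),'Dfl',tri((474.25,220),(343.5,324.25)))
print('Cnoz',tri((297+80/4,130+40/4),(300+346/3.333,190+162/3.333)),'Anoz',tri((200.25,180),(300+175/3.333,190+44/3.333)))
for n,a,b in(('A',(200.25,180),(195.75,216.75)),('C',(297+83/4,130+38/4),(297+107/4,130+172/4)),('D',(479.75,184.5),(474.25,220))):
    p,q=onz('top',a,.04),onz('top',b,.04); d=p-q; print(n,q,np.linalg.norm(d),np.degrees(np.arctan2(d[1],d[0])),np.hypot(*q[:2]))
print('box',onz('top',(247,197),.1),onz('top',(340,190),.1))
print('Dplate',[onz('top',p,.006) for p in((463.75,188),(487,191.5))])
print('Bplate',[onz('top',(235+(x-200)/4,135+y/4),.006) for x,y in((263,50),(350,58),(248,238),(341,233))])
E
```

```text
Dnoz [ 0.5398 -0.4604  0.0374] Dfl [ 0.445  -0.4374  0.0372]
Cnoz [ 0.6763 -0.0449  0.0351] Anoz [0.5754 0.2607 0.0354]
A [0.4757 0.2701 0.04  ] 0.09779111752109639 -6.07980365356177 0.5469931030642334
C [ 0.581  -0.0591  0.04  ] 0.09321523867954641 7.688905247145588 0.5839511416586876
D [ 0.4431 -0.4366  0.04  ] 0.0959698793186033 -13.713163330008861 0.6220234424971695
box [0.5061 0.1322 0.1   ] [ 0.5161 -0.0965  0.1   ]
Dplate [array([ 0.5383, -0.4265,  0.006 ]), array([ 0.5266, -0.4868,  0.006 ])]
Bplate [array([0.6701, 0.1329, 0.006 ]), array([0.6625, 0.0749, 0.006 ]), array([0.5399, 0.1438, 0.006 ]), array([0.5412, 0.0827, 0.006 ])]
```

```bash
cat >>h.py <<'E'
PIN={'A':-.0275,'C':-.011,'D':-.044}
def overlay(img,cam,n,pose,box,sc,plunger=None):
    u,v,w,h=box; im=cv2.resize(img[v:v+h,u:u+w],(w*sc,h*sc),interpolation=cv2.INTER_CUBIC)
    P=lambda pts:(((proj(cam,cr(*pose,pts))-[u,v]+.5)*sc-.5)*16).round().astype(int)
    L=lambda pts,c,cl=False:cv2.polylines(im,[P(pts)],cl,c,1,cv2.LINE_AA,4)
    L([[-.05,-.032,.006],[.088,-.032,.006],[.088,.032,.006],[-.05,.032,.006]],(0,255,0),True)
    for a in(.008,.018,.07,.08): L([[a,-.021,.046],[a,.021,.046]],(255,255,0))
    if n in PIN:
        for s in(-.025,.025): L([[PIN[n],s,.006],[PIN[n],s,.044]],(0,0,255))
        L([[0,-.017,.04],[0,.017,.04]],(255,0,255)); L([[0,0,.04],[.098,0,.04]],(255,0,0))
    return im
E
cat >ov.py <<'E'
from h import *
import sys
poses=json.load(open('poses.json')); t=cv2.imread('pics/top0.png')
B={'A':(182,172,33,66),'B':(243,140,33,66),'C':(303,132,33,66),'D':(458,177,33,66)}
cv2.imwrite(sys.argv[1],np.vstack([np.hstack([overlay(t,'top',n,poses[n],B[n],6) for n in 'ABCD']), ]))
E
echo '{"A":[0.4757,0.2701,-0.106],"B":[0.579,0.1117,-0.087],"C":[0.581,-0.0591,0.134],"D":[0.4431,-0.4366,-0.239]}'>poses.json; python3 ov.py pics/o1.png
```

```text
(no output)
```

View pics/o1.png

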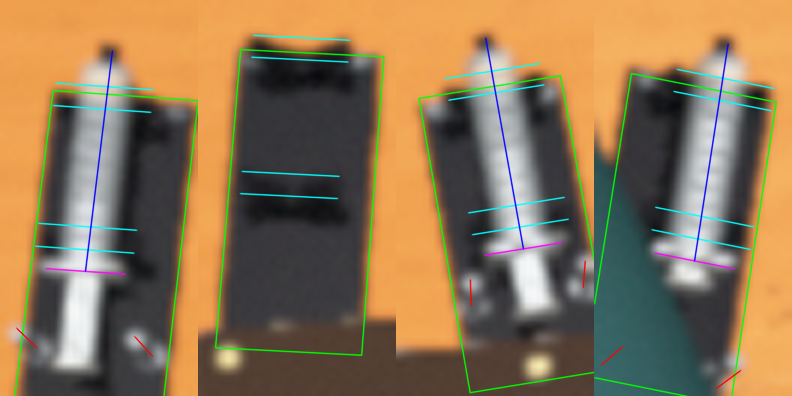

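Pins match the readings in A, C and D. I'll refine the plate poses with an automatic edge fit.

```bash
cat >fit.py <<'E'
from h import *
from scipy.ndimage import map_coordinates
t=cv2.imread('pics/top0.png'); R=cv2.GaussianBlur(t,(0,0),.7)[:,:,2].astype(float)
poses=json.load(open('poses.json')); out={}
xs=np.linspace(-.045,.082,40); ys=np.r_[np.linspace(-.030,-.025,3),np.linspace(.025,.030,3)]
edges=[(np.c_[xs,xs*0-.032,xs*0+.006],(0,-1)),(np.c_[xs,xs*0+.032,xs*0+.006],(0,1)),(np.c_[ys*0+.088,ys,ys*0+.006],(1,0))]
for n,p0 in poses.items():
    p=np.array(p0)
    for it in range(6):
        obs=[]
        for k,(pts,nr) in enumerate(edges):
            a=proj('top',cr(*p,pts)); b=proj('top',cr(*p,pts+np.r_[nr,0]*.003)); d=b-a; d/=np.linalg.norm(d,axis=1)[:,None]
            s=np.arange(-3.5,3.51,.1); q=a[:,None]+s[None,:,None]*d[:,None]
            I=map_coordinates(R,[q[...,1],q[...,0]],order=1); g=np.gradient(I,axis=1)/.1
            for i in range(len(pts)):
                j=g[i].argmax(); lo,hi=I[i,max(0,j-15)],I[i,min(70,j+15)]
                if g[i,j]>30 and lo<110 and hi>170: obs.append((k,pts[i],a[i]+s[j]*d[i],d[i]))
        f=lambda x:[(proj('top',cr(*x,o[1]))[0]-o[2])@o[3] for o in obs]
        r=least_squares(f,p,loss='soft_l1',f_scale=.3,x_scale=[.01,.01,.1]); p=r.x
    res=np.array(f(p)); ks=np.array([o[0] for o in obs])
    print(n,p.round(4),np.degrees(p[2]).round(2),[(int((ks==k).sum()),round(float(np.median(res[ks==k])),2)) for k in range(3) if (ks==k).any()])
    out[n]=list(p)
json.dump(out,open('poses.json','w'))
E
python3 fit.py; python3 ov.py pics/o2.png
```

```text
A [ 0.4749  0.2693 -0.0964] -5.52 [(36, 0.26), (36, 0.29), (2, 0.03)]
B [ 0.8335  0.099  -0.0783] -4.48 []
C [ 0.8248 -0.0303  0.1392] 7.98 []
D [ 0.4491 -0.4351 -0.2433] -13.94 [(38, 0.1), (11, 0.42), (3, -0.11)]
```

View pics/o2.png

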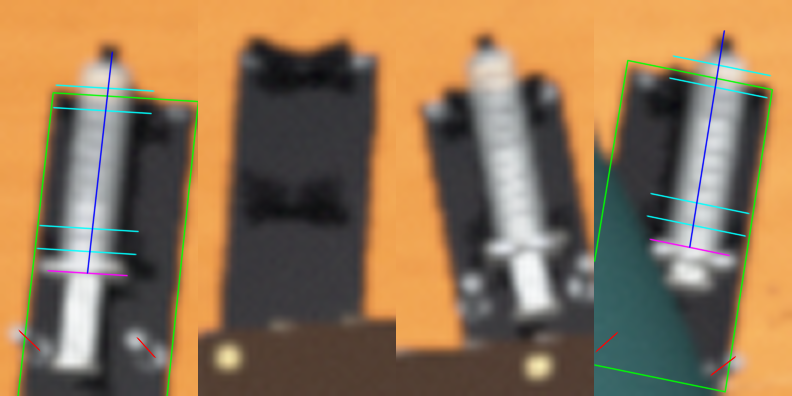

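```bash
cat >poses.json <<'E'
{"A":[0.4746,0.2701,-0.1],"B":[0.577,0.1117,-0.083],"C":[0.580,-0.0591,0.136],"D":[0.4443,-0.4366,-0.24]}
E
sed -i 's/^    p=np.array(p0)/    p=np.array(p0); e0=p.copy()/; s/^    for it in range(6):/    for it in range(4):/; s/,(np.c_\[ys\*0+.088.*$/]/; s/for o in obs\]$/for o in obs]+[(x-e0)[:2]@[np.cos(x[2]),np.sin(x[2])]*2e4]/; s/res=np.array(f(p))/res=np.array(f(p)[:-1])/' fit.py
python3 fit.py; python3 ov.py pics/o3.png; python3 - <<'E'
from h import *
p=json.load(open('poses.json'))
for n in p: print(n,cr(*p[n],[.044,0,.04]).round(4),np.degrees(p[n][2]).round(2))
E
```

```text
A [ 0.4745  0.2693 -0.0945] -5.42 [(35, 0.28), (35, 0.31)]
B [ 0.577   0.1118 -0.079 ] -4.53 [(35, 0.44), (38, 0.29)]
C [ 0.5801 -0.0595  0.1432] 8.21 [(30, 0.4), (29, 0.33)]
D [ 0.445  -0.4337 -0.2504] -14.35 [(37, 0.1), (10, 0.51)]
A [[0.5183 0.2651 0.04  ]] -5.42
B [[0.6209 0.1083 0.04  ]] -4.53
C [[ 0.6236 -0.0532  0.04  ]] 8.21
D [[ 0.4877 -0.4446  0.04  ]] -14.35
```

View pics/o3.png

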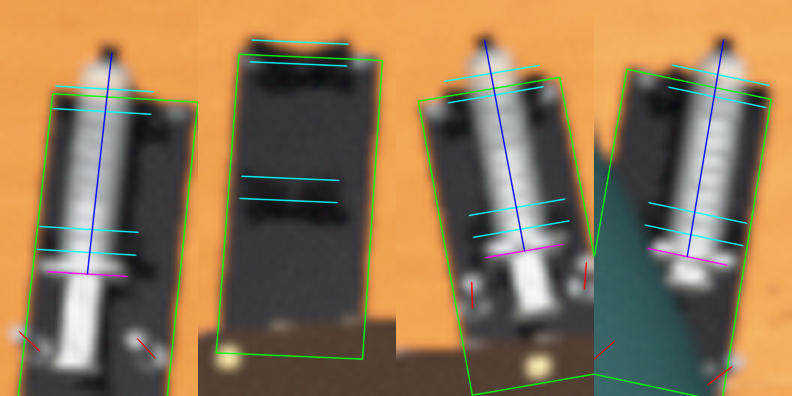

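```bash
cat >go.py <<'E'
# usage: go.py CRADLE tcp_z [dx_along]
from h import *; import sys
from station import manip
P=json.load(open('poses.json')); 
def go(n,z,dx=0.):
    s=manip.state(); R=np.array(s['tcp_rot']); p=np.array(s['position'])
    x,y,a=P[n]; t=cr(x,y,a,[.044+dx,0,z])[0]
    G=np.array([[np.cos(a),np.sin(a),0],[np.sin(a),-np.cos(a),0],[0,0,-1]])
    print(n,'off cm',(R.T@(t-p)*100).round(2),'dr',cv2.Rodrigues(R.T@G)[0].ravel().round(4),'| t',round(s['time'],2),'pos',p.round(4),'w',round(s['grip_width'],4),'F',np.round(s['force'],1),'q',np.round(s['qpos'],1))
if __name__=='__main__': go(sys.argv[1],float(sys.argv[2]),float(sys.argv[3]) if len(sys.argv)>3 else 0.)
E
python3 - <<'E'
from h import *
P=json.load(open('poses.json')); P['D']=[.4440,-.4363,-.243]; json.dump(P,open('poses.json','w'))
print('box',tri((243,196),(357,207)))
E
python3 go.py D .16
```

```text
box [0.54205123 0.14754608 0.05697883]
D off cm [ 29.76 -10.97   5.35] dr [-1.000e-03  3.000e-04  6.037e-01] | t 0.1 pos [ 0.247  -0.6546  0.2133] w 0.0915 F [ 0.1  0.1 -0. ] q [-71.2  21.7  99.4   0.   58.9  -1.9]
```

{"api": "jog_arm", "payload": {
  "offset": [
    [29.8,-11,3],
    [29.8,-11,3],
    [29.8,-11,3],
    [29.8,-11,3],
    [29.8,-11,3]
  ],
  "dr": [
    [0,0,0.604],
    [0,0,0.604],
    [0,0,0.604],
    [0,0,0.604],
    [0,0,0.604]
  ],
  "hand": [-0.3,-0.3,-0.3,-0.3,-0.3]
}}

```text
time: 0.72
position: [0.4822, -0.4506, 0.1844]
tcp_rot: [[0.97, -0.242, -0.0], [-0.242, -0.97, 0.0], [-0.0, -0.0, -1.0]]
force: [0.0, -0.2, 0.1]
grip_width: 0.0593
finger_force: 0.0
```

```bash
python3 go.py D .10; python3 go.py D .021
```

```text
D off cm [ 0.35 -0.47  8.44] dr [-0.0001  0.0002 -0.0011] | t 0.72 pos [ 0.4822 -0.4506  0.1844] w 0.0593 F [ 0.  -0.2  0.1] q [-45.1  20.2 105.    0.   54.8  58.9]
D off cm [ 0.36 -0.46 16.34] dr [-0.0001  0.0002 -0.0011] | t 0.72 pos [ 0.4822 -0.4506  0.1844] w 0.0593 F [ 0.  -0.2  0.1] q [-45.1  20.2 105.    0.   54.8  58.9]
```

{"api": "jog_arm", "payload": {
  "offset": [
    [0,0,6],
    [0,0,8],
    [0,0,8]
  ],
  "dr": [
    [0,0,0],
    [0,0,0],
    [0,0,0]
  ],
  "hand": [-0.3,-0.3,-0.3]
}}

```text
time: 1.1
position: [0.48, -0.452, 0.1037]
tcp_rot: [[0.97, -0.242, -0.002], [-0.242, -0.97, 0.002], [-0.002, -0.001, -1.0]]
force: [-0.4, -1.4, 0.2]
grip_width: 0.0591
finger_force: 0.0
```

```bash
python3 go.py D .021; python3 - <<'E'
from station import optics
import cv2,numpy as np
s=optics.read_camera('side')['pixels'][:,:,::-1]; t=optics.read_camera('top')['pixels'][:,:,::-1]
cv2.imwrite('pics/d1.png',np.hstack([cv2.resize(s[250:370,290:410],(400,400),interpolation=2),cv2.resize(t[170:270,420:520],(400,400),interpolation=2)]))
E
```

```text
D off cm [ 0.55 -0.65  8.27] dr [-0.0015  0.0024 -0.0009] | t 1.1 pos [ 0.48   -0.452   0.1037] w 0.0591 F [-0.4 -1.4  0.2] q [-45.3  26.2 106.4  -0.   47.5  58.7]
```

View pics/d1.png

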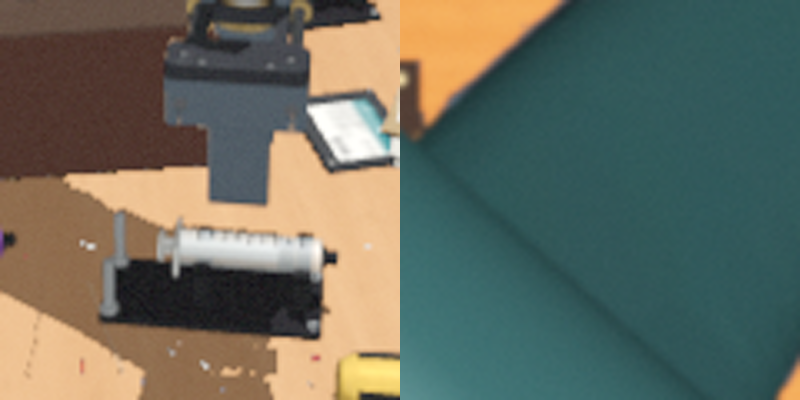

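The fingers hover over the D barrel (finger centre at crop x≈240, barrel centre ≈251), which agrees with the computed 5 mm correction.

{"api": "jog_arm", "payload": {
  "offset": [
    [0.55,-0.65,0],
    [0.55,-0.65,2],
    [0.55,-0.65,4],
    [0.55,-0.65,4]
  ],
  "dr": [
    [0,0,0],
    [0,0,0],
    [0,0,0],
    [0,0,0]
  ],
  "hand": [-0.3,-0.3,-0.3,-0.3]
}}

```text
time: 1.7
position: [0.4867, -0.4461, 0.0621]
tcp_rot: [[0.971, -0.241, -0.003], [-0.241, -0.971, 0.003], [-0.003, -0.002, -1.0]]
force: [-0.4, -0.0, -0.4]
grip_width: 0.0595
finger_force: 0.0
```

```bash
python3 go.py D .021
```

```text
D off cm [0.04 0.09 4.11] dr [-0.0019  0.0033 -0.0002] | t 1.7 pos [ 0.4867 -0.4461  0.0621] w 0.0595 F [-0.4 -0.  -0.4] q [-44.5  29.8 106.5  -0.   43.9  59.4]
```

{"api": "jog_arm", "payload": {
  "offset": [
    [0.05,0.1,2.5],
    [0.05,0.1,4.1],
    [0.05,0.1,4.1]
  ],
  "dr": [
    [0,0,0],
    [0,0,0],
    [0,0,0]
  ],
  "hand": [-0.3,-0.3,-0.3]
}}

```text
time: 2.08
position: [0.4875, -0.4477, 0.0225]
tcp_rot: [[0.971, -0.241, -0.002], [-0.241, -0.971, 0.002], [-0.002, -0.001, -1.0]]
force: [-0.4, 1.1, -0.2]
grip_width: 0.0592
finger_force: 0.0
```

```bash
python3 go.py D .021
```

```text
D off cm [-0.09 -0.06  0.15] dr [-0.0011  0.0019 -0.0003] | t 2.08 pos [ 0.4875 -0.4477  0.0225] w 0.0592 F [-0.4  1.1 -0.2] q [-44.6  33.3 106.3   0.   40.5  59.4]
```

{"api": "jog_arm", "payload": {
  "offset": [
    [0,0,0],
    [0,0,0],
    [0,0,0],
    [0,0,0],
    [0,0,0]
  ],
  "dr": [
    [0,0,0],
    [0,0,0],
    [0,0,0],
    [0,0,0],
    [0,0,0]
  ],
  "hand": [0.2,0.4,0.6,1,1]
}}

```text
time: 2.7
position: [0.4883, -0.4477, 0.024]
tcp_rot: [[0.97, -0.241, 0.0], [-0.241, -0.97, 0.001], [-0.0, -0.001, -1.0]]
force: [1.8, 5.8, 5.2]
grip_width: 0.0215
finger_force: 30.0
```

```bash
python3 go.py D .021;python3 go.py B .2
```

```text
D off cm [-0.18 -0.04  0.3 ] dr [-0.0009  0.0001 -0.0005] | t 2.7 pos [ 0.4883 -0.4477  0.024 ] w 0.0215 F [1.8 5.8 5.2] q [-4.450e+01  3.320e+01  1.063e+02  1.000e-01  4.050e+01  5.940e+01]
B off cm [ -0.55 -57.17 -17.55] dr [-0.0009  0.     -0.1645] | t 2.7 pos [ 0.4883 -0.4477  0.024 ] w 0.0215 F [1.8 5.8 5.2] q [-4.450e+01  3.320e+01  1.063e+02  1.000e-01  4.050e+01  5.940e+01]
```

{"api": "jog_arm", "payload": {
  "offset": [
    [0,0,-2],
    [0,0,-6],
    [0,0,-12],
    [0,0,-17.5],
    [0,0,-17.5]
  ],
  "dr": [
    [0,0,0],
    [0,0,0],
    [0,0,0],
    [0,0,0],
    [0,0,0]
  ],
  "hand": [1,1,1,1,1]
}}

```text
time: 3.32
position: [0.4899, -0.4502, 0.2049]
tcp_rot: [[0.971, -0.241, 0.006], [-0.241, -0.971, -0.006], [0.007, 0.005, -1.0]]
force: [-0.0, 0.4, -1.5]
grip_width: 0.0215
finger_force: 30.0
```

```bash
python3 go.py B .2; python3 - <<'E'
from station import optics
import cv2,numpy as np
s=optics.read_camera('side')['pixels'][:,:,::-1]
cv2.imwrite('pics/l1.png',cv2.resize(s[140:370,260:460],(600,690)[:2],interpolation=2)[:600])
E
```

```text
B off cm [ -0.74 -57.36   0.23] dr [ 0.0051 -0.0069 -0.1642] | t 3.33 pos [ 0.4899 -0.4502  0.2049] w 0.0215 F [-0.   0.4 -1.5] q [-44.6  19.  104.1  -0.   56.3  59.4]
```

View pics/l1.png

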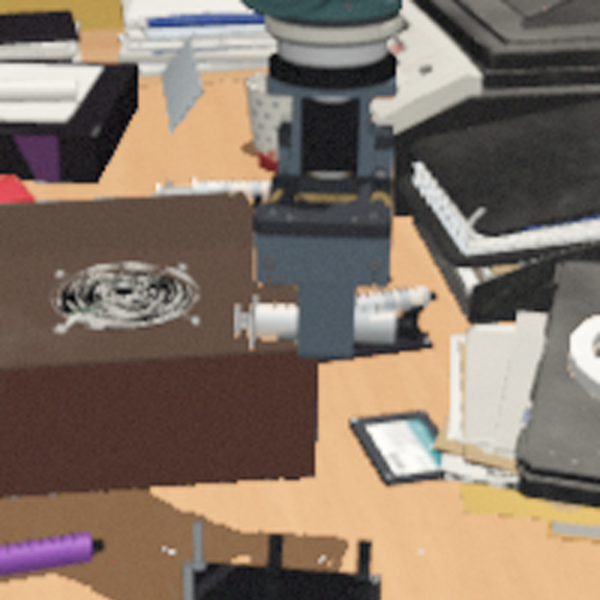

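The syringe is held level and centred, with D empty below it. Now to B.

{"api": "jog_arm", "payload": {
  "offset": [
    [-0.3,-6,0],
    [-0.5,-12,0],
    [-0.7,-18,0],
    [-0.7,-24,0],
    [-0.7,-30,0]
  ],
  "dr": [
    [0,0,-0.1],
    [0,0,-0.164],
    [0,0,-0.164],
    [0,0,-0.164],
    [0,0,-0.164]
  ],
  "hand": [1,1,1,1,1]
}}

```text
time: 4.0
position: [0.553, -0.1534, 0.1978]
tcp_rot: [[0.997, -0.079, -0.001], [-0.079, -0.997, 0.0], [-0.002, -0.0, -1.0]]
force: [0.1, 0.4, -0.9]
grip_width: 0.0216
finger_force: 30.0
```

```bash
python3 go.py B .2 .0018
```

```text
B off cm [  4.87 -26.62  -0.22] dr [-0.0003  0.0015 -0.0004] | t 4.0 pos [ 0.553  -0.1534  0.1978] w 0.0216 F [ 0.1  0.4 -0.9] q [-17.8  11.7 114.6  -0.   53.8  76.7]
```

{"api": "jog_arm", "payload": {
  "offset": [
    [1,-6,0],
    [2,-12,0],
    [4.8,-18,0],
    [4.8,-24,0],
    [4.8,-26.6,0]
  ],
  "dr": [
    [0,0,0],
    [0,0,0],
    [0,0,0],
    [0,0,0],
    [0,0,0]
  ],
  "hand": [1,1,1,1,1]
}}

```text
time: 4.62
position: [0.6218, 0.1087, 0.1974]
tcp_rot: [[0.997, -0.077, -0.002], [-0.077, -0.997, -0.0], [-0.002, 0.0, -1.0]]
force: [-0.4, -0.7, -0.9]
grip_width: 0.0215
finger_force: 30.0
```

{"api": "jog_arm", "payload": {
  "offset": [
    [0,0,4],
    [0,0,10],
    [0,0,10]
  ],
  "dr": [
    [0,0,0],
    [0,0,0],
    [0,0,0]
  ],
  "hand": [1,1,1]
}}

```text
time: 5.0
position: [0.6187, 0.1055, 0.0942]
tcp_rot: [[0.997, -0.079, -0.009], [-0.079, -0.997, -0.001], [-0.009, 0.002, -1.0]]
force: [-0.7, 0.7, 0.2]
grip_width: 0.0213
finger_force: 30.0
```

```bash
python3 go.py B .06 .0018;  python3 - <<'E'
from station import optics
import cv2,numpy as np
s=optics.read_camera('side')['pixels'][:,:,::-1];t=optics.read_camera('top')['pixels'][:,:,::-1]
cv2.imwrite('pics/tD.png',t); cv2.imwrite('pics/l2.png',np.hstack([cv2.resize(s[170:270,310:410],(400,400),interpolation=2),cv2.resize(t[160:260,430:530],(400,400),interpolation=2)]))
E
```

```text
B off cm [ 0.41 -0.3   3.41] dr [ 0.002   0.0089 -0.0001] | t 5.0 pos [0.6187 0.1055 0.0942] w 0.0213 F [-0.7  0.7  0.2] q [  7.6  24.8 110.1  -0.   45.7 102.1]
```

View pics/l2.png

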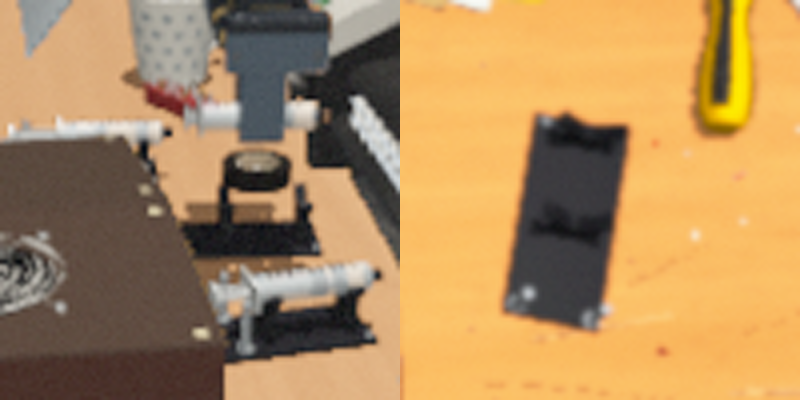

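D is now empty and in full view with its pins at the far end. I'll refit D using all its plate edges.

```bash
sed "s#pics/top0#pics/tD#; s#^poses=.*#poses={'D':[.4440,-.4363,-.243]}; out={}; yy=np.linspace(-.02,.02,9)#; s#^edges=\(.*\)\]\$#edges=\1,(np.c_[ys*0+.088,ys,ys*0+.006],(1,0)),(np.c_[yy*0-.05,yy,yy*0+.006],(-1,0))]#; s#range(3)#range(4)#; s#\*2e4#*10#; /json.dump/d" fit.py >fitD.py; python3 fitD.py; python3 - <<'E'
from h import *
f=lambda x,y:(430+(x+.5)/4-.5,160+(y+.5)/4-.5)
c=[onz('top',f(*p),.006) for p in((137,115),(229,127),(197,330),(103,313))]
print(np.round(c,4), np.linalg.norm(c[0]-c[1]),np.linalg.norm(c[1]-c[2]),np.linalg.norm(c[0]-c[3]))
m=(c[0]+c[1])/2; r=(c[2]+c[3])/2; d=(m-r)/np.linalg.norm(m-r); print('origin',(m+r)/2-d*.019,np.arctan2(d[1],d[0]))
E
```

```text
D [ 0.4475 -0.435  -0.2437] -13.96 [(38, 0.35), (36, 0.4), (3, 0.22), (8, -0.01)]
[[ 0.5372 -0.4268  0.006 ]
 [ 0.527  -0.4865  0.006 ]
 [ 0.392  -0.4528  0.006 ]
 [ 0.4052 -0.3932  0.006 ]] 0.060586119676625 0.13909663558668878 0.13618106579255373
origin [ 0.44693994 -0.43515097  0.006     ] -0.24700737879049497
```

{"api": "jog_arm", "payload": {
  "offset": [
    [0.4,-0.3,0.5],
    [0.4,-0.3,1.5],
    [0.4,-0.3,2]
  ],
  "dr": [
    [0,0.009,0],
    [0,0.009,0],
    [0,0.009,0]
  ],
  "hand": [1,1,1]
}}

```text
time: 5.48
position: [0.6267, 0.1086, 0.0786]
tcp_rot: [[0.997, -0.079, 0.009], [-0.079, -0.997, -0.001], [0.009, -0.0, -1.0]]
force: [0.4, 0.5, -0.5]
grip_width: 0.0214
finger_force: 30.0
```

```bash
python3 go.py B .024 .0018
```

```text
B off cm [-0.45  0.08  5.46] dr [-0.0001 -0.0092 -0.0002] | t 5.47 pos [0.6267 0.1086 0.0786] w 0.0214 F [ 0.4  0.5 -0.5] q [  7.8  26.4 109.8  -0.2  43.3 102.4]
```

{"api": "jog_arm", "payload": {
  "offset": [
    [-0.45,0,1],
    [-0.45,0,2.5],
    [-0.45,0,2.5],
    [-0.45,0,2.5]
  ],
  "dr": [
    [0,-0.009,0],
    [0,-0.009,0],
    [0,-0.009,0],
    [0,-0.009,0]
  ],
  "hand": [1,1,1,1]
}}

```text
time: 5.98
position: [0.6225, 0.109, 0.0536]
tcp_rot: [[0.997, -0.079, -0.0], [-0.079, -0.997, -0.0], [-0.0, 0.0, -1.0]]
force: [-0.9, 0.1, -1.1]
grip_width: 0.0216
finger_force: 30.0
```

```bash
python3 go.py B .024 .0018
```

```text
B off cm [0.02 0.08 2.96] dr [ 0.      0.0002 -0.0002] | t 5.97 pos [0.6225 0.109  0.0536] w 0.0216 F [-0.9  0.1 -1.1] q [  7.8  28.5 110.    0.   41.5 102.4]
```

{"api": "jog_arm", "payload": {
  "offset": [
    [0,0.1,1],
    [0,0.1,2],
    [0,0.1,2.5],
    [0,0.1,2.8],
    [0,0.1,2.8]
  ],
  "dr": [
    [0,0,0],
    [0,0,0],
    [0,0,0],
    [0,0,0],
    [0,0,0]
  ],
  "hand": [1,1,1,1,1]
}}

```text
time: 6.6
position: [0.6223, 0.108, 0.0255]
tcp_rot: [[0.997, -0.079, -0.0], [-0.079, -0.997, -0.0], [-0.0, 0.0, -1.0]]
force: [0.8, -0.5, -0.9]
grip_width: 0.0213
finger_force: 30.0
```

{"api": "jog_arm", "payload": {
  "offset": [
    [0,0,0.1],
    [0,0,0.2],
    [0,0,0.2]
  ],
  "dr": [
    [0,0,0],
    [0,0,0],
    [0,0,0]
  ],
  "hand": [1,1,1]
}}

```text
time: 6.98
position: [0.6227, 0.1078, 0.0244]
tcp_rot: [[0.997, -0.079, 0.001], [-0.079, -0.997, -0.0], [0.001, 0.0, -1.0]]
force: [-1.9, -3.5, 7.1]
grip_width: 0.0215
finger_force: 30.0
```

Contact, 7 N: it is seated. Release and lift.

{"api": "jog_arm", "payload": {
  "offset": [
    [0,0,0],
    [0,0,0],
    [0,0,0],
    [0,0,0]
  ],
  "dr": [
    [0,0,0],
    [0,0,0],
    [0,0,0],
    [0,0,0]
  ],
  "hand": [0.5,0.2,-0.1,-0.3]
}}

```text
time: 7.48
position: [0.6223, 0.108, 0.0236]
tcp_rot: [[0.997, -0.079, -0.0], [-0.079, -0.997, 0.0], [-0.0, -0.0, -1.0]]
force: [0.1, -0.5, -0.5]
grip_width: 0.0498
finger_force: 0.0
```

{"api": "jog_arm", "payload": {
  "offset": [
    [0,0,-2],
    [0,0,-6],
    [0,0,-12],
    [0,0,-14],
    [0,0,-14]
  ],
  "dr": [
    [0,0,0],
    [0,0,0],
    [0,0,0],
    [0,0,0],
    [0,0,0]
  ],
  "hand": [-0.3,-0.3,-0.3,-0.3,-0.3]
}}

```text
time: 8.1
position: [0.6232, 0.1081, 0.1658]
tcp_rot: [[0.997, -0.079, 0.003], [-0.079, -0.997, 0.0], [0.003, -0.001, -1.0]]
force: [-0.5, -0.1, -0.6]
grip_width: 0.0588
finger_force: 0.0
```

```bash
python3 - <<'E'
import json
P=json.load(open('poses.json')); P['D']=[.4465,-.4352,-.244]; json.dump(P,open('poses.json','w'))
E
python3 go.py A .17 .001
```

```text
A off cm [-11.59 -14.82  -0.44] dr [-0.0008 -0.0033  0.0153] | t 8.1 pos [0.6232 0.1081 0.1658] w 0.0588 F [-0.5 -0.1 -0.6] q [  7.7  19.1 108.8   0.   51.9 102.3]
```

{"api": "jog_arm", "payload": {
  "offset": [
    [-11.5,-14.8,0],
    [-11.5,-14.8,0],
    [-11.5,-14.8,0],
    [-11.5,-14.8,6],
    [-11.5,-14.8,8]
  ],
  "dr": [
    [0,0,0.015],
    [0,0,0.015],
    [0,0,0.015],
    [0,0,0.015],
    [0,0,0.015]
  ],
  "hand": [-0.3,-0.3,-0.3,-0.3,-0.3]
}}

```text
time: 8.72
position: [0.5166, 0.2639, 0.0799]
tcp_rot: [[0.996, -0.093, -0.006], [-0.093, -0.996, -0.003], [-0.005, 0.003, -1.0]]
force: [0.3, -0.7, -0.4]
grip_width: 0.0592
finger_force: 0.0
```

{"api": "jog_arm", "payload": {
  "offset": [
    [0,0,0],
    [0,0,0]
  ],
  "dr": [
    [0,0,0],
    [0,0,0]
  ],
  "hand": [-0.3,-0.3]
}}

```text
time: 8.98
position: [0.5204, 0.2643, 0.0847]
tcp_rot: [[0.995, -0.095, 0.001], [-0.095, -0.995, 0.0], [0.001, -0.001, -1.0]]
force: [1.1, -0.1, -0.6]
grip_width: 0.0596
finger_force: 0.0
```

```bash
python3 go.py A .023 .0;  python3 - <<'E'
from station import optics
import cv2,numpy as np
s=optics.read_camera('side')['pixels'][:,:,::-1];t=optics.read_camera('top')['pixels'][:,:,::-1]
cv2.imwrite('pics/tC.png',t); cv2.imwrite('pics/l3.png',np.hstack([cv2.resize(s[170:270,310:410],(400,400),interpolation=2),cv2.resize(t[130:230,240:340],(400,400),interpolation=2)]))
E
```

```text
A off cm [-0.22 -0.05  6.17] dr [-0.0005 -0.0009 -0.0007] | t 8.97 pos [0.5204 0.2643 0.0847] w 0.0596 F [ 1.1 -0.1 -0.6] q [ 24.6  22.1 115.6   0.   42.2 120.1]
```

View pics/l3.png

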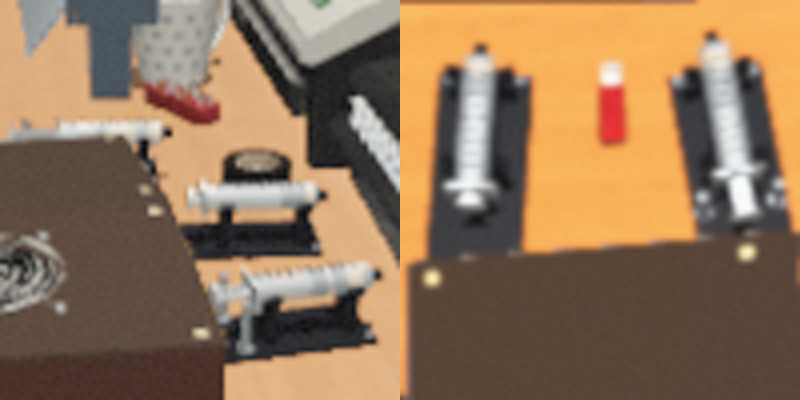

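B holds the empty syringe, seated. Next I'll compare flange-based and plate-front-based origins to get the position along each cradle.

```bash
python3 - <<'E'
from h import *
P=json.load(open('poses.json'))
g=lambda o,p:(o[0]+(p[0]+.5)/4-.5,o[1]+(p[1]+.5)/4-.5)
def al(n,uv,z):
    x,y,a=P[n]; d=onz('top',uv,z)[:2]-[x,y]; c,s=np.cos(a),np.sin(a); return np.round([(d[0]*c+d[1]*s)*1e3,(-d[0]*s+d[1]*c)*1e3],1)
o={'A':(175,170),'B':(235,135),'C':(297,130),'D':(450,175)}
cl={'A':[(67,70),(156,78)],'B':[(62,48),(151,58)],'C':[(43,80),(133,63)],'D':[(55,52),(148,66)]}
fl={'A':(83,186),'C':(107,172),'D':(97,179)}; nz={'A':(101,40),'C':(83,37),'D':(119,38)}
for n in 'ABCD':
    print(n,'corner x-88:',[al(n,g(o[n],p),.006)-[88,0] for p in cl[n]], 'flange',al(n,g(o[n],fl[n]),.042) if n in fl else '', 'noz-98',al(n,g(o[n],nz[n]),.040)-[98,0] if n in nz else '')
o2=(240,130)
for n,c,f,z in(('B',[(46,71),(131,79)],(70,185),(80,46)),('C',[(274,81),(357,64)],(334,173),(311,38))):
    print(n,[al(n,g(o2,p),.006)-[88,0] for p in c],al(n,g(o2,f),.042),al(n,g(o2,z),.04)-[98,0])
E
```

```text
A corner x-88: [array([ 0.2, 29.1]), array([ -1.7, -29.9])] flange [2.2 1.6] noz-98 [1.8 0.9]
B corner x-88: [array([ 5.5, 30.3]), array([  1.2, -29.6])] flange  noz-98 
C corner x-88: [array([-4. , 29.6]), array([ -2.8, -31.8])] flange [1.5 1.2] noz-98 [-2.   0.1]
D corner x-88: [array([-0.2, 31.7]), array([  3. , -29.6])] flange [-2.2 -0.5] noz-98 [-4.2 -0.6]
B [array([ 3.5, 27.4]), array([  0.5, -29.7])] [1.3 1.2] [-0.8  1.5]
C [array([-5.1, 27.7]), array([ -3., -29.])] [0.9 1.9] [-2.6  0.2]
```

{"api": "jog_arm", "payload": {
  "offset": [
    [0,-0.1,2],
    [0,-0.1,4],
    [0,-0.1,5.5],
    [0,-0.1,6.1],
    [0,-0.1,6.1]
  ],
  "dr": [
    [0,0,0],
    [0,0,0],
    [0,0,0],
    [0,0,0],
    [0,0,0]
  ],
  "hand": [-0.3,-0.3,-0.3,-0.3,-0.3]
}}

```text
time: 9.7
position: [0.5193, 0.2655, 0.0221]
tcp_rot: [[0.996, -0.094, -0.001], [-0.094, -0.996, -0.0], [-0.001, 0.0, -1.0]]
force: [-0.4, -0.5, 0.7]
grip_width: 0.0593
finger_force: 0.0
```

{"api": "jog_arm", "payload": {
  "offset": [
    [0,0,0],
    [0,0,0],
    [0,0,0],
    [0,0,0],
    [0,0,0]
  ],
  "dr": [
    [0,0,0],
    [0,0,0],
    [0,0,0],
    [0,0,0],
    [0,0,0]
  ],
  "hand": [0.2,0.4,0.6,1,1]
}}

```text
time: 10.32
position: [0.5194, 0.2646, 0.0229]
tcp_rot: [[0.996, -0.093, -0.001], [-0.093, -0.996, -0.002], [-0.0, 0.002, -1.0]]
force: [1.2, -13.1, 8.1]
grip_width: 0.0215
finger_force: 30.0
```

```bash
python3 go.py A .023 .0
```

```text
A off cm [-0.12 -0.04 -0.01] dr [0.0016 0.0004 0.001 ] | t 10.32 pos [0.5194 0.2646 0.0229] w 0.0215 F [  1.2 -13.1   8.1] q [ 2.470e+01  2.820e+01  1.157e+02 -1.000e-01  3.620e+01  1.202e+02]
```

{"api": "jog_arm", "payload": {
  "offset": [
    [0,0,-2],
    [0,0,-6],
    [0,0,-12],
    [0,0,-17.5],
    [0,0,-17.5]
  ],
  "dr": [
    [0,0,0],
    [0,0,0],
    [0,0,0],
    [0,0,0],
    [0,0,0]
  ],
  "hand": [1,1,1,1,1]
}}

```text
time: 10.95
position: [0.5217, 0.2668, 0.2031]
tcp_rot: [[0.996, -0.094, 0.007], [-0.094, -0.996, 0.004], [0.007, -0.004, -1.0]]
force: [0.5, 0.2, -0.4]
grip_width: 0.0214
finger_force: 30.0
```

```bash
python3 go.py D .2 -0.001
```

```text
D off cm [3.350e+00 7.124e+01 3.000e-02] dr [-0.0048 -0.0068  0.15  ] | t 10.95 pos [0.5217 0.2668 0.2031] w 0.0214 F [ 0.5  0.2 -0.4] q [ 24.8  12.2 113.4   0.   54.  120.2]
```

{"api": "jog_arm", "payload": {
  "offset": [
    [2,6,0],
    [4,12,0],
    [5,18,0],
    [6,24,0],
    [6,30,0]
  ],
  "dr": [
    [0,0,0],
    [0,0,0],
    [0,0,0],
    [0,0,0],
    [0,0,0]
  ],
  "hand": [1,1,1,1,1]
}}

```text
time: 11.58
position: [0.5508, -0.0406, 0.1974]
tcp_rot: [[0.996, -0.094, -0.0], [-0.094, -0.996, 0.0], [-0.0, -0.0, -1.0]]
force: [0.8, 0.5, -0.7]
grip_width: 0.0215
finger_force: 30.0
```

{"api": "jog_arm", "payload": {
  "offset": [
    [0,6,0],
    [0,12,0],
    [-1,18,0],
    [-2,24,0],
    [-2.6,30,0]
  ],
  "dr": [
    [0,0,0.05],
    [0,0,0.1],
    [0,0,0.15],
    [0,0,0.15],
    [0,0,0.15]
  ],
  "hand": [1,1,1,1,1]
}}

```text
time: 12.2
position: [0.4958, -0.3365, 0.1973]
tcp_rot: [[0.97, -0.242, -0.0], [-0.242, -0.97, 0.0], [-0.0, -0.0, -1.0]]
force: [1.7, 0.0, -0.4]
grip_width: 0.0214
finger_force: 30.0
```

{"api": "jog_arm", "payload": {
  "offset": [
    [0,6,0],
    [0,9,0],
    [0,9,0],
    [0,9,0]
  ],
  "dr": [
    [0,0,0],
    [0,0,0],
    [0,0,0],
    [0,0,0]
  ],
  "hand": [1,1,1,1]
}}

```text
time: 12.7
position: [0.475, -0.4214, 0.1972]
tcp_rot: [[0.97, -0.242, -0.001], [-0.242, -0.97, 0.001], [-0.001, -0.001, -1.0]]
force: [0.7, 0.5, -1.2]
grip_width: 0.0217
finger_force: 30.0
```

```bash
python3 go.py D .08 -0.001;  python3 - <<'E'
from station import optics
import cv2,numpy as np
s=optics.read_camera('side')['pixels'][:,:,::-1];t=optics.read_camera('top')['pixels'][:,:,::-1]
cv2.imwrite('pics/tA.png',t); cv2.imwrite('pics/sD.png',s); cv2.imwrite('pics/l4.png',np.hstack([cv2.resize(s[180:280,300:400],(400,400),interpolation=2),cv2.resize(t[160:260,150:250],(400,400),interpolation=2)]))
E
sed "s#pics/tD#pics/tA#; s#poses={'D':.*}; out#poses={'A':[.4746,.2693,-.0945]}; out#" fitD.py >fitA.py; python3 fitA.py
```

```text
D off cm [ 1.88  2.03 11.71] dr [-0.0006  0.0008 -0.0002] | t 12.7 pos [ 0.475  -0.4214  0.1972] w 0.0217 F [ 0.7  0.5 -1.2] q [-43.7  17.2 107.6   0.   55.3  60.3]
A [ 0.475   0.2683 -0.0886] -5.08 [(5, 0.68), (40, 0.02), (2, 0.01)]
```

View pics/l4.png

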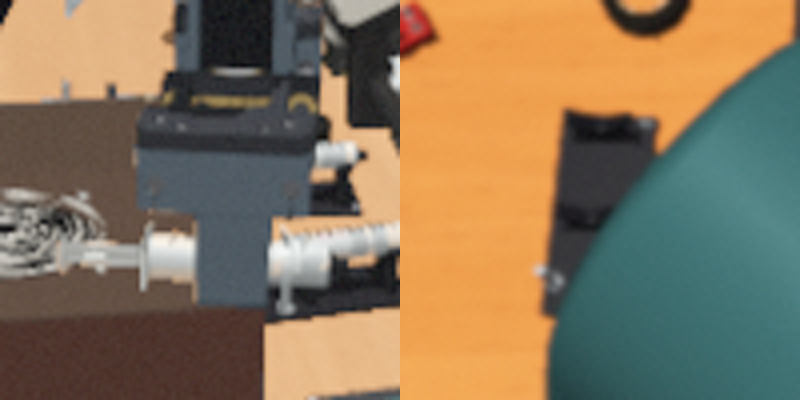

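The full syringe is held with its flange about 43 mm behind the TCP, as intended. Next, align over D and lower.

{"api": "jog_arm", "payload": {
  "offset": [
    [1.9,2,3],
    [1.9,2,8],
    [1.9,2,12],
    [1.9,2,12],
    [1.9,2,12]
  ],
  "dr": [
    [0,0,0],
    [0,0,0],
    [0,0,0],
    [0,0,0],
    [0,0,0]
  ],
  "hand": [1,1,1,1,1]
}}

```text
time: 13.42
position: [0.4897, -0.4464, 0.0793]
tcp_rot: [[0.97, -0.241, 0.001], [-0.241, -0.97, -0.001], [0.001, 0.001, -1.0]]
force: [0.9, 0.5, 0.1]
grip_width: 0.0213
finger_force: 30.0
```

{"api": "jog_arm", "payload": {
  "offset": [
    [0,0,1],
    [0,0,2.5],
    [0,0,2.5],
    [0,0,2.5]
  ],
  "dr": [
    [0,0,0],
    [0,0,0],
    [0,0,0],
    [0,0,0]
  ],
  "hand": [1,1,1,1]
}}

```text
time: 13.92
position: [0.4887, -0.4463, 0.0526]
tcp_rot: [[0.97, -0.242, -0.0], [-0.242, -0.97, 0.0], [-0.0, -0.0, -1.0]]
force: [0.3, 0.4, -0.2]
grip_width: 0.0214
finger_force: 30.0
```

```bash
python3 go.py D .0235 -0.0005
```

```text
D off cm [-0.02 -0.06  2.91] dr [-0.0001  0.0001 -0.0003] | t 13.93 pos [ 0.4887 -0.4463  0.0526] w 0.0214 F [ 0.3  0.4 -0.2] q [-44.4  30.6 106.5  -0.   42.9  59.6]
```

{"api": "jog_arm", "payload": {
  "offset": [
    [0,0,1],
    [0,0,2],
    [0,0,2.6],
    [0,0,2.8],
    [0,0,2.8]
  ],
  "dr": [
    [0,0,0],
    [0,0,0],
    [0,0,0],
    [0,0,0],
    [0,0,0]
  ],
  "hand": [1,1,1,1,1]
}}

```text
time: 14.55
position: [0.4888, -0.4463, 0.0246]
tcp_rot: [[0.97, -0.242, -0.0], [-0.242, -0.97, 0.0], [-0.0, -0.0, -1.0]]
force: [0.0, 0.6, -1.4]
grip_width: 0.0213
finger_force: 30.0
```

{"api": "jog_arm", "payload": {
  "offset": [
    [0,0,0.1],
    [0,0,0.15],
    [0,0,0.15]
  ],
  "dr": [
    [0,0,0],
    [0,0,0],
    [0,0,0]
  ],
  "hand": [1,1,1]
}}

```text
time: 14.92
position: [0.489, -0.4467, 0.0237]
tcp_rot: [[0.97, -0.242, 0.001], [-0.242, -0.97, -0.001], [0.001, 0.001, -1.0]]
force: [-1.8, -2.1, 4.1]
grip_width: 0.0211
finger_force: 30.0
```

{"api": "jog_arm", "payload": {
  "offset": [
    [0,0,0],
    [0,0,0],
    [0,0,0],
    [0,0,0],
    [0,0,-2]
  ],
  "dr": [
    [0,0,0],
    [0,0,0],
    [0,0,0],
    [0,0,0],
    [0,0,0]
  ],
  "hand": [0.5,0.2,-0.1,-0.3,-0.3]
}}

```text
time: 15.55
position: [0.488, -0.4455, 0.0426]
tcp_rot: [[0.97, -0.242, -0.002], [-0.242, -0.97, 0.002], [-0.002, -0.001, -1.0]]
force: [0.4, -0.3, 0.4]
grip_width: 0.0583
finger_force: 0.0
```

{"api": "jog_arm", "payload": {
  "offset": [
    [0,0,-6],
    [0,0,-12],
    [0,0,-15.5],
    [0,0,-15.5]
  ],
  "dr": [
    [0,0,0],
    [0,0,0],
    [0,0,0],
    [0,0,0]
  ],
  "hand": [-0.3,-0.3,-0.3,-0.3]
}}

```text
time: 16.05
position: [0.49, -0.4475, 0.2029]
tcp_rot: [[0.97, -0.242, 0.004], [-0.242, -0.97, -0.004], [0.005, 0.003, -1.0]]
force: [-0.4, 0.6, 0.1]
grip_width: 0.0595
finger_force: 0.0
```

```bash
python3 go.py C .18 -0.002
```

```text
C off cm [  3.24 -41.42   2.18] dr [ 0.0042 -0.0047 -0.3874] | t 16.05 pos [ 0.49   -0.4475  0.2029] w 0.0595 F [-0.4  0.6  0.1] q [-44.4  19.1 104.3  -0.   56.2  59.6]
```

{"api": "jog_arm", "payload": {
  "offset": [
    [0.5,-6,0],
    [1,-12,0],
    [2,-18,0],
    [3,-24,0],
    [3.3,-30,0]
  ],
  "dr": [
    [0,0,-0.1],
    [0,0,-0.2],
    [0,0,-0.3],
    [0,0,-0.387],
    [0,0,-0.387]
  ],
  "hand": [-0.3,-0.3,-0.3,-0.3,-0.3]
}}

```text
time: 16.68
position: [0.5936, -0.1611, 0.198]
tcp_rot: [[0.99, 0.144, -0.0], [0.144, -0.99, 0.0], [-0.0, -0.0, -1.0]]
force: [0.6, 0.6, -0.4]
grip_width: 0.0592
finger_force: 0.0
```

```bash
python3 go.py C .09 -0.002
```

```text
C off cm [  4.33 -10.25  10.8 ] dr [-0.0002  0.0004  0.0009] | t 16.68 pos [ 0.5936 -0.1611  0.198 ] w 0.0592 F [ 0.6  0.6 -0.4] q [-17.4  15.3 109.9   0.   54.8  64.4]
```

{"api": "jog_arm", "payload": {
  "offset": [
    [3,-6,0],
    [4.3,-10.2,3],
    [4.3,-10.2,9],
    [4.3,-10.2,10.5],
    [4.3,-10.2,10.5]
  ],
  "dr": [
    [0,0,0],
    [0,0,0],
    [0,0,0],
    [0,0,0],
    [0,0,0]
  ],
  "hand": [-0.3,-0.3,-0.3,-0.3,-0.3]
}}

```text
time: 17.3
position: [0.6209, -0.0565, 0.093]
tcp_rot: [[0.99, 0.142, -0.002], [0.142, -0.99, 0.0], [-0.002, -0.0, -1.0]]
force: [-0.1, -0.0, 0.3]
grip_width: 0.0593
finger_force: 0.0
```

{"api": "jog_arm", "payload": {
  "offset": [
    [0,0,0],
    [0,0,0],
    [0,0,0]
  ],
  "dr": [
    [0,0,0],
    [0,0,0],
    [0,0,0]
  ],
  "hand": [-0.3,-0.3,-0.3]
}}

```text
time: 17.68
position: [0.6218, -0.0563, 0.0942]
tcp_rot: [[0.99, 0.142, 0.001], [0.142, -0.99, -0.0], [0.001, 0.0, -1.0]]
force: [-0.1, 0.2, 0.3]
grip_width: 0.0588
finger_force: 0.0
```

```bash
python3 go.py C .0235 -0.002; python3 - <<'E'
from station import optics
import cv2,numpy as np
s=optics.read_camera('side')['pixels'][:,:,::-1];t=optics.read_camera('top')['pixels'][:,:,::-1]
cv2.imwrite('pics/tAD.png',t); cv2.imwrite('pics/l5.png',np.hstack([cv2.resize(s[190:270,330:410],(400,400),interpolation=2),cv2.resize(s[280:360,310:390],(400,400),interpolation=2)]))
E
sed -i "s#pics/tA.png#pics/tAD.png#" fitA.py; python3 fitA.py
```

```text
C off cm [ 0.01 -0.29  7.07] dr [ 0.0004 -0.0014 -0.0008] | t 17.68 pos [ 0.6218 -0.0563  0.0942] w 0.0588 F [-0.1  0.2  0.3] q [ -7.3  24.3 110.8   0.   44.8  74.5]
A [ 0.455   0.1072 -0.1206] -6.91 []
```

View pics/l5.png

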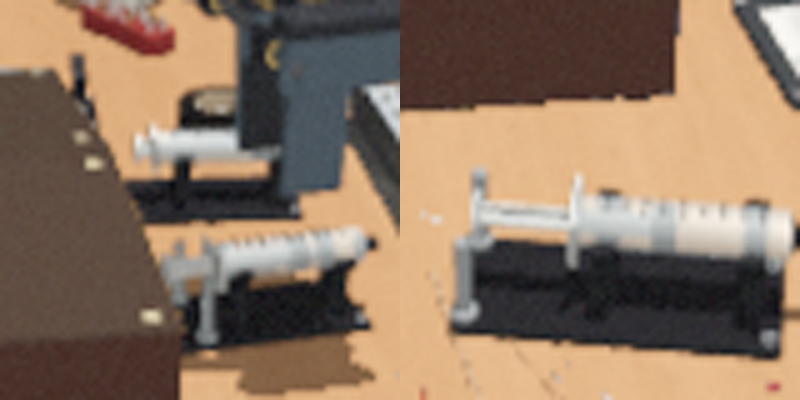

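D now holds the full syringe, with its disc between the far pins (crop ≈ (475,205)). Now pick the half from C.

{"api": "jog_arm", "payload": {
  "offset": [
    [0,-0.25,1],
    [0,-0.25,4],
    [0,-0.25,6],
    [0,-0.25,7],
    [0,-0.25,7]
  ],
  "dr": [
    [0,0,0],
    [0,0,0],
    [0,0,0],
    [0,0,0],
    [0,0,0]
  ],
  "hand": [-0.3,-0.3,-0.3,-0.3,-0.3]
}}

```text
time: 18.4
position: [0.6207, -0.0535, 0.0226]
tcp_rot: [[0.99, 0.142, -0.001], [0.142, -0.99, 0.0], [-0.001, -0.0, -1.0]]
force: [-0.4, 0.0, -0.2]
grip_width: 0.0594
finger_force: 0.0
```

{"api": "jog_arm", "payload": {
  "offset": [
    [0,0,0],
    [0,0,0],
    [0,0,0],
    [0,0,0],
    [0,0,0]
  ],
  "dr": [
    [0,0,0],
    [0,0,0],
    [0,0,0],
    [0,0,0],
    [0,0,0]
  ],
  "hand": [0.2,0.4,0.6,1,1]
}}

```text
time: 19.02
position: [0.6217, -0.0547, 0.024]
tcp_rot: [[0.99, 0.143, 0.001], [0.143, -0.99, -0.001], [0.001, 0.001, -1.0]]
force: [-2.5, -11.7, 8.9]
grip_width: 0.0217
finger_force: 30.0
```

```bash
python3 go.py C .0235 -0.002
```

```text
C off cm [ 0.01 -0.11  0.05] dr [ 0.0015 -0.0011 -0.    ] | t 19.02 pos [ 0.6217 -0.0547  0.024 ] w 0.0217 F [ -2.5 -11.7   8.9] q [-7.10e+00  3.07e+01  1.11e+02 -1.00e-01  3.83e+01  7.47e+01]
```

{"api": "jog_arm", "payload": {
  "offset": [
    [0,0,-2],
    [0,0,-6],
    [0,0,-12],
    [0,0,-17.5],
    [0,0,-17.5]
  ],
  "dr": [
    [0,0,0],
    [0,0,0],
    [0,0,0],
    [0,0,0],
    [0,0,0]
  ],
  "hand": [1,1,1,1,1]
}}

```text
time: 19.65
position: [0.6234, -0.0537, 0.2037]
tcp_rot: [[0.99, 0.142, 0.008], [0.142, -0.99, -0.001], [0.008, 0.002, -1.0]]
force: [0.4, -0.8, -2.0]
grip_width: 0.0211
finger_force: 30.0
```

```bash
python3 go.py A .2 0; python3 - <<'E'
from station import optics
import cv2
t=optics.read_camera('top')['pixels'][:,:,::-1]; s=optics.read_camera('side')['pixels'][:,:,::-1]
cv2.imwrite('pics/tA.png',t); cv2.imwrite('pics/sh.png',s)
E
sed -i "s#pics/tAD.png#pics/tA.png#" fitA.py; python3 fitA.py
```

```text
A off cm [ -5.87 -33.05   0.26] dr [ 0.001  -0.008   0.2374] | t 19.65 pos [ 0.6234 -0.0537  0.2037] w 0.0211 F [ 0.4 -0.8 -2. ] q [ -7.1  15.7 108.8   0.   55.1  74.7]
A [ 0.475   0.269  -0.0922] -5.28 [(34, 0.37), (38, 0.3), (2, 0.08), (9, -0.07)]
```

```bash
python3 - <<'E'
import json
P=json.load(open('poses.json')); P['A']=[.475,.2683,-.093];P['C'][1]=-.0607; json.dump(P,open('poses.json','w'))
E
python3 go.py A .2 -.0025
```

```text
A off cm [ -5.83 -32.96  -0.12] dr [ 1.000e-04 -1.100e-03  2.359e-01] | t 19.75 pos [ 0.621  -0.0534  0.1989] w 0.0213 F [-0.6 -0.8 -0.7] q [ -7.1  16.  109.    0.   55.   74.7]
```

{"api": "jog_arm", "payload": {
  "offset": [
    [0,-6,0],
    [-1,-12,0],
    [-2,-18,0],
    [-4,-24,0],
    [-6,-30,0]
  ],
  "dr": [
    [0,0,0.08],
    [0,0,0.16],
    [0,0,0.237],
    [0,0,0.237],
    [0,0,0.237]
  ],
  "hand": [1,1,1,1,1]
}}

```text
time: 20.38
position: [0.5176, 0.2348, 0.1966]
tcp_rot: [[0.996, -0.094, -0.002], [-0.094, -0.996, -0.001], [-0.002, 0.001, -1.0]]
force: [0.4, -0.3, -0.7]
grip_width: 0.0216
finger_force: 30.0
```

{"api": "jog_arm", "payload": {
  "offset": [
    [0,-2,0],
    [0,-3,0],
    [0,-3,0]
  ],
  "dr": [
    [0,0,0],
    [0,0,0],
    [0,0,0]
  ],
  "hand": [1,1,1]
}}

```text
time: 20.75
position: [0.5228, 0.2629, 0.1976]
tcp_rot: [[0.996, -0.094, -0.001], [-0.094, -0.996, -0.0], [-0.001, 0.001, -1.0]]
force: [-0.6, -0.8, -1.1]
grip_width: 0.0213
finger_force: 30.0
```

```bash
python3 go.py A .08 -.0025
```

```text
A off cm [-0.65 -0.09 11.76] dr [ 0.0005  0.0007 -0.0014] | t 20.75 pos [0.5228 0.2629 0.1976] w 0.0213 F [-0.6 -0.8 -1.1] q [ 24.4  12.7 113.4  -0.   54.  119.8]
```

{"api": "jog_arm", "payload": {
  "offset": [
    [-0.65,-0.1,3],
    [-0.65,-0.1,8],
    [-0.65,-0.1,12],
    [-0.65,-0.1,14.5],
    [-0.65,-0.1,14.5]
  ],
  "dr": [
    [0,0,0],
    [0,0,0],
    [0,0,0],
    [0,0,0],
    [0,0,0]
  ],
  "hand": [1,1,1,1,1]
}}

```text
time: 21.38
position: [0.5153, 0.2632, 0.0514]
tcp_rot: [[0.995, -0.096, -0.003], [-0.096, -0.995, -0.002], [-0.003, 0.002, -1.0]]
force: [-0.3, -0.3, -0.4]
grip_width: 0.0217
finger_force: 30.0
```

{"api": "jog_arm", "payload": {
  "offset": [
    [0,0,0],
    [0,0,0],
    [0,0,0]
  ],
  "dr": [
    [0,0,0],
    [0,0,0],
    [0,0,0]
  ],
  "hand": [1,1,1]
}}

```text
time: 21.75
position: [0.5166, 0.2651, 0.0541]
tcp_rot: [[0.996, -0.094, 0.001], [-0.094, -0.996, 0.001], [0.001, -0.001, -1.0]]
force: [0.1, 0.3, -0.7]
grip_width: 0.0212
finger_force: 30.0
```

```bash
python3 go.py A .0245 -.0025; python3 - <<'E'
from station import optics
import cv2,numpy as np
t=cv2.imread('pics/tA.png'); s=cv2.imread('pics/sh.png'); t2=optics.read_camera('top')['pixels'][:,:,::-1]; cv2.imwrite('pics/tC2.png',t2)
r=lambda i,u,v,w,h:cv2.resize(i[v:v+h,u:u+w],(400,300),interpolation=2)
cv2.imwrite('pics/l6.png',np.vstack([np.hstack([r(s,320,180,100,75),r(t,165,170,100,75)]),np.hstack([r(t2,280,130,100,75),r(t2,430,165,100,75)])]))
E
```

```text
A off cm [-0.02  0.07  2.96] dr [-0.0007 -0.0012 -0.0012] | t 21.75 pos [0.5166 0.2651 0.0541] w 0.0212 F [ 0.1  0.3 -0.7] q [ 24.9  24.8 116.1   0.   39.  120.3]
```

View pics/l6.png

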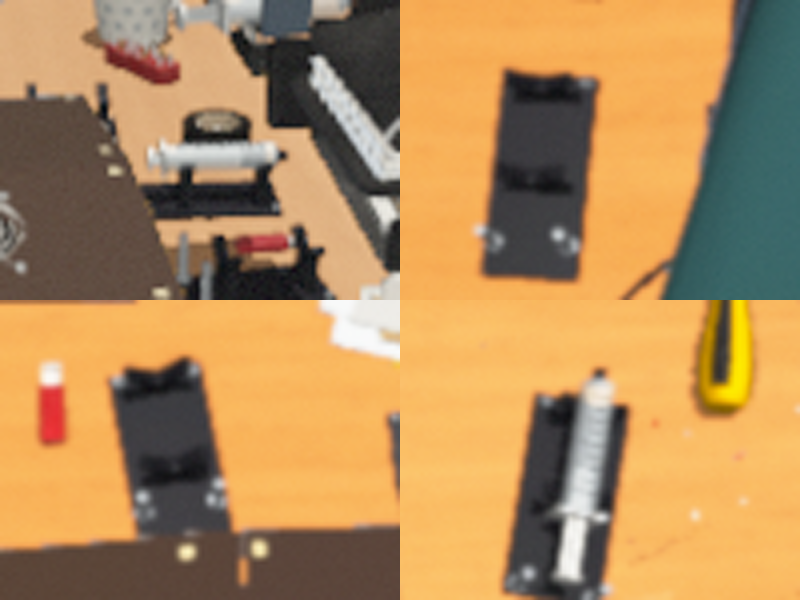

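Top view: A is empty, with corners at crop (105,72) and (198,80). C is empty and D holds the full syringe correctly. I'll lower into A and calibrate C against A using the same features.

{"api": "jog_arm", "payload": {
  "offset": [
    [-0.1,0.05,1],
    [-0.1,0.05,2],
    [-0.1,0.05,2.7],
    [-0.1,0.05,2.9],
    [-0.1,0.05,2.9]
  ],
  "dr": [
    [0,0,0],
    [0,0,0],
    [0,0,0],
    [0,0,0],
    [0,0,0]
  ],
  "hand": [1,1,1,1,1]
}}

```text
time: 22.42
position: [0.515, 0.2646, 0.024]
tcp_rot: [[0.996, -0.094, -0.0], [-0.094, -0.996, -0.0], [-0.0, 0.0, -1.0]]
force: [-0.1, -0.3, 0.3]
grip_width: 0.0213
finger_force: 30.0
```

```bash
python3 - <<'E'
from h import *
P=json.load(open('poses.json'))
def al(n,o,p,z):
    uv=(o[0]+(p[0]+.5)/4-.5,o[1]+(p[1]+.5)/4-.5)
    x,y,a=P[n]; d=onz('top',uv,z)[:2]-[x,y]; c,s=np.cos(a),np.sin(a); return np.round([(d[0]*c+d[1]*s)*1e3,(-d[0]*s+d[1]*c)*1e3],1)
for n,o,cs,ps in(('A',(165,170),[(105,72),(198,80)],[(80,231),(158,233)]),('C',(280,130),[(110,78),(201,60)],[(141,195),(213,185)])):
    print(n,'corners-88',[al(n,o,c,.006)-[88,0] for c in cs],'pins',[al(n,o,c,.044)-[PIN[n]*1e3,0] for c in ps])
E
python3 go.py A .0245 -.0035
sed "s#pics/tD#pics/tC2#; s#poses={'D':.*}; out#poses={'C':[.579,-.0600,.141]}; out#" fitD.py >fitC.py; python3 fitC.py
```

```text
A corners-88 [array([-1.8, 31.1]), array([ -3.6, -30.5])] pins [array([-2.1, 26. ]), array([ -0.5, -23.2])]
C corners-88 [array([-2.3, 31.2]), array([ -0.5, -31. ])] pins [array([ 0.6, 26.7]), array([ -1. , -20.1])]
A off cm [ 0.04  0.01 -0.05] dr [ 0.0001  0.0002 -0.0011] | t 22.43 pos [0.515  0.2646 0.024 ] w 0.0213 F [-0.1 -0.3  0.3] q [ 24.9  27.8 116.2   0.   36.1 120.3]
C [ 0.7911 -0.0248  0.1396] 8.0 [(28, 0.06), (24, 0.07)]
```

{"api": "jog_arm", "payload": {
  "offset": [
    [-0.1,0,0],
    [-0.1,0,0.15],
    [-0.1,0,0.25],
    [-0.1,0,0.25]
  ],
  "dr": [
    [0,0,0],
    [0,0,0],
    [0,0,0],
    [0,0,0]
  ],
  "hand": [1,1,1,1]
}}

```text
time: 22.92
position: [0.5142, 0.2649, 0.0233]
tcp_rot: [[0.996, -0.094, -0.0], [-0.094, -0.996, 0.0], [-0.0, -0.0, -1.0]]
force: [-11.4, -3.2, 31.6]
grip_width: 0.0216
finger_force: 30.0
```

{"api": "jog_arm", "payload": {
  "offset": [
    [0,0,-0.15],
    [0,0,-0.15],
    [0,0,-0.15],
    [0,0,-0.15],
    [0,0,-0.15]
  ],
  "dr": [
    [0,0,0],
    [0,0,0],
    [0,0,0],
    [0,0,0],
    [0,0,0]
  ],
  "hand": [1,0.5,0.2,-0.1,-0.3]
}}

```text
time: 23.55
position: [0.5139, 0.2646, 0.023]
tcp_rot: [[0.996, -0.094, -0.0], [-0.094, -0.996, -0.0], [-0.0, 0.0, -1.0]]
force: [-0.3, -0.6, -0.4]
grip_width: 0.0497
finger_force: 0.0
```

{"api": "jog_arm", "payload": {
  "offset": [
    [0,0,-2],
    [0,0,-6],
    [0,0,-12],
    [0,0,-15],
    [0,0,-15]
  ],
  "dr": [
    [0,0,0],
    [0,0,0],
    [0,0,0],
    [0,0,0],
    [0,0,0]
  ],
  "hand": [-0.3,-0.3,-0.3,-0.3,-0.3]
}}

```text
time: 24.18
position: [0.5154, 0.2653, 0.177]
tcp_rot: [[0.996, -0.094, 0.005], [-0.094, -0.996, 0.002], [0.005, -0.003, -1.0]]
force: [-0.3, 0.2, -0.0]
grip_width: 0.0593
finger_force: 0.0
```

```bash
python3 go.py B .1 .001
```

```text
B off cm [12.04 14.66  7.72] dr [-0.0027 -0.0048 -0.0152] | t 24.18 pos [0.5154 0.2653 0.177 ] w 0.0593 F [-0.3  0.2 -0. ] q [ 24.9  13.7 114.7  -0.   51.3 120.3]
```

{"api": "jog_arm", "payload": {
  "offset": [
    [12.1,14.7,0],
    [12.1,14.7,0],
    [12.1,14.7,0],
    [12.1,14.7,4],
    [12.1,14.7,8]
  ],
  "dr": [
    [0,0,-0.014],
    [0,0,-0.014],
    [0,0,-0.014],
    [0,0,-0.014],
    [0,0,-0.014]
  ],
  "hand": [-0.3,-0.3,-0.3,-0.3,-0.3]
}}

```text
time: 24.8
position: [0.6207, 0.1058, 0.0921]
tcp_rot: [[0.997, -0.082, 0.0], [-0.082, -0.997, -0.0], [0.0, -0.0, -1.0]]
force: [0.5, -0.1, 0.2]
grip_width: 0.0595
finger_force: 0.0
```

{"api": "jog_arm", "payload": {
  "offset": [
    [0,0,0],
    [0,0,0],
    [0,0,0]
  ],
  "dr": [
    [0,0,0],
    [0,0,0],
    [0,0,0]
  ],
  "hand": [-0.3,-0.3,-0.3]
}}

```text
time: 25.18
position: [0.6215, 0.1073, 0.095]
tcp_rot: [[0.997, -0.08, 0.002], [-0.08, -0.997, 0.0], [0.002, -0.0, -1.0]]
force: [0.2, 0.2, 0.5]
grip_width: 0.0592
finger_force: 0.0
```

```bash
python3 go.py B .0238 .0015; python3 - <<'E'
from station import optics
import cv2
cv2.imwrite('pics/tA3.png',optics.read_camera('top')['pixels'][:,:,::-1])
E
```

```text
B off cm [ 0.06 -0.09  7.12] dr [-0.0005 -0.0023 -0.0009] | t 25.18 pos [0.6215 0.1073 0.095 ] w 0.0592 F [0.2 0.2 0.5] q [  7.7  24.7 110.1   0.   45.1 102.3]
```

{"api": "jog_arm", "payload": {
  "offset": [
    [0.1,0,1],
    [0.1,0,4],
    [0.1,0,6],
    [0.1,0,7.1],
    [0.1,0,7.1]
  ],
  "dr": [
    [0,0,0],
    [0,0,0],
    [0,0,0],
    [0,0,0],
    [0,0,0]
  ],
  "hand": [-0.3,-0.3,-0.3,-0.3,-0.3]
}}

```text
time: 25.85
position: [0.6213, 0.1068, 0.0215]
tcp_rot: [[0.997, -0.08, -0.001], [-0.08, -0.997, -0.0], [-0.001, 0.0, -1.0]]
force: [0.1, -0.1, 0.2]
grip_width: 0.0593
finger_force: 0.0
```

{"api": "jog_arm", "payload": {
  "offset": [
    [0,0,0],
    [0,0,0],
    [0,0,0],
    [0,0,0],
    [0,0,0]
  ],
  "dr": [
    [0,0,0],
    [0,0,0],
    [0,0,0],
    [0,0,0],
    [0,0,0]
  ],
  "hand": [0.2,0.4,0.6,1,1]
}}

```text
time: 26.48
position: [0.6219, 0.1072, 0.0225]
tcp_rot: [[0.997, -0.08, 0.001], [-0.08, -0.997, 0.001], [0.001, -0.001, -1.0]]
force: [-1.6, 4.6, 3.8]
grip_width: 0.0215
finger_force: 30.0
```

{"api": "jog_arm", "payload": {
  "offset": [
    [0,0,-2],
    [0,0,-6],
    [0,0,-10],
    [0,0,-12],
    [0,0,-12]
  ],
  "dr": [
    [0,0,0],
    [0,0,0],
    [0,0,0],
    [0,0,0],
    [0,0,0]
  ],
  "hand": [1,1,1,1,1]
}}

```text
time: 27.1
position: [0.6223, 0.1069, 0.1436]
tcp_rot: [[0.997, -0.08, 0.002], [-0.08, -0.997, 0.0], [0.002, -0.0, -1.0]]
force: [-0.3, -0.1, -1.2]
grip_width: 0.0212
finger_force: 30.0
```

```bash
python3 go.py C .14 0
```

```text
C off cm [ 1.42 16.07  0.36] dr [-2.000e-04 -2.500e-03 -2.235e-01] | t 27.1 pos [0.6223 0.1069 0.1436] w 0.0212 F [-0.3 -0.1 -1.2] q [  7.6  20.8 109.4  -0.   49.7 102.2]
```

{"api": "jog_arm", "payload": {
  "offset": [
    [0.5,6,0],
    [1,12,0],
    [1.4,16,0],
    [1.4,16,3],
    [1.4,16,6]
  ],
  "dr": [
    [0,0,-0.08],
    [0,0,-0.16],
    [0,0,-0.223],
    [0,0,-0.223],
    [0,0,-0.223]
  ],
  "hand": [1,1,1,1,1]
}}

```text
time: 27.72
position: [0.6218, -0.0544, 0.0799]
tcp_rot: [[0.99, 0.141, -0.002], [0.141, -0.99, 0.0], [-0.002, -0.0, -1.0]]
force: [0.2, -0.5, -0.9]
grip_width: 0.0214
finger_force: 30.0
```

{"api": "jog_arm", "payload": {
  "offset": [
    [0,0,1],
    [0,0,2.5],
    [0,0,2.5],
    [0,0,2.5]
  ],
  "dr": [
    [0,0,0],
    [0,0,0],
    [0,0,0],
    [0,0,0]
  ],
  "hand": [1,1,1,1]
}}

```text
time: 28.22
position: [0.6232, -0.0537, 0.0577]
tcp_rot: [[0.99, 0.142, 0.001], [0.142, -0.99, -0.0], [0.001, 0.0, -1.0]]
force: [0.7, 0.9, -0.5]
grip_width: 0.0211
finger_force: 30.0
```

```bash
python3 go.py C .0235 -.0003
```

```text
C off cm [-0.    0.08  3.42] dr [ 0.0002 -0.0008 -0.0003] | t 28.23 pos [ 0.6232 -0.0537  0.0577] w 0.0211 F [ 0.7  0.9 -0.5] q [ -7.1  27.6 110.8   0.   41.5  74.7]
```

{"api": "jog_arm", "payload": {
  "offset": [
    [0,0.1,1],
    [0,0.1,2.2],
    [0,0.1,3],
    [0,0.1,3.3],
    [0,0.1,3.3]
  ],
  "dr": [
    [0,0,0],
    [0,0,0],
    [0,0,0],
    [0,0,0],
    [0,0,0]
  ],
  "hand": [1,1,1,1,1]
}}

```text
time: 28.85
position: [0.6228, -0.0547, 0.0239]
tcp_rot: [[0.99, 0.142, -0.0], [0.142, -0.99, 0.0], [-0.0, -0.0, -1.0]]
force: [-1.0, -0.3, -0.6]
grip_width: 0.021
finger_force: 30.0
```

{"api": "jog_arm", "payload": {
  "offset": [
    [0,0,0.05],
    [0,0,0.1],
    [0,0,0.1]
  ],
  "dr": [
    [0,0,0],
    [0,0,0],
    [0,0,0]
  ],
  "hand": [1,1,1]
}}

```text
time: 29.22
position: [0.623, -0.0548, 0.0233]
tcp_rot: [[0.99, 0.142, 0.0], [0.142, -0.99, -0.0], [0.0, 0.0, -1.0]]
force: [0.2, -0.2, -0.2]
grip_width: 0.0213
finger_force: 30.0
```

{"api": "jog_arm", "payload": {
  "offset": [
    [0,0,0.06],
    [0,0,0.12],
    [0,0,0.12]
  ],
  "dr": [
    [0,0,0],
    [0,0,0],
    [0,0,0]
  ],
  "hand": [1,1,1]
}}

```text
time: 29.6
position: [0.6232, -0.055, 0.0224]
tcp_rot: [[0.99, 0.142, 0.0], [0.142, -0.99, -0.0], [0.0, 0.0, -1.0]]
force: [-1.9, -2.3, 6.4]
grip_width: 0.0214
finger_force: 30.0
```

Contact at 6 N, so it is seated. Release, lift and move the arm clear.

{"api": "jog_arm", "payload": {
  "offset": [
    [0,0,0],
    [0,0,0],
    [0,0,0],
    [0,0,0],
    [0,0,0]
  ],
  "dr": [
    [0,0,0],
    [0,0,0],
    [0,0,0],
    [0,0,0],
    [0,0,0]
  ],
  "hand": [0.5,0.2,-0.1,-0.3,-0.3]
}}

```text
time: 30.22
position: [0.6229, -0.0547, 0.0219]
tcp_rot: [[0.99, 0.142, -0.0], [0.142, -0.99, -0.0], [-0.0, -0.0, -1.0]]
force: [0.3, 0.2, 0.0]
grip_width: 0.0584
finger_force: 0.0
```

{"api": "jog_arm", "payload": {
  "offset": [
    [0,0,-2],
    [0,0,-6],
    [0,0,-12],
    [0,0,-18],
    [0,0,-18]
  ],
  "dr": [
    [0,0,0],
    [0,0,0],
    [0,0,0],
    [0,0,0],
    [0,0,0]
  ],
  "hand": [-0.3,-0.3,-0.3,-0.3,-0.3]
}}

```text
time: 30.85
position: [0.6256, -0.055, 0.2085]
tcp_rot: [[0.99, 0.142, 0.009], [0.142, -0.99, -0.001], [0.009, 0.002, -1.0]]
force: [0.6, 0.2, -1.1]
grip_width: 0.0591
finger_force: 0.0
```

{"api": "jog_arm", "payload": {
  "offset": [
    [-2,6,0],
    [-4,12,0],
    [-6,18,0],
    [-8,24,0],
    [-10,24,0]
  ],
  "dr": [
    [0,0,0],
    [0,0,0],
    [0,0,0],
    [0,0,0],
    [0,0,0]
  ],
  "hand": [-0.3,-0.3,-0.3,-0.3,-0.3]
}}

```text
time: 31.48
position: [0.5573, -0.3096, 0.2021]
tcp_rot: [[0.99, 0.139, 0.0], [0.139, -0.99, -0.0], [0.0, 0.0, -1.0]]
force: [0.5, 0.6, -0.4]
grip_width: 0.0592
finger_force: 0.0
```

```bash
python3 - <<'E'
from station import optics,manip
import cv2,numpy as np
t=optics.read_camera('top')['pixels'][:,:,::-1]; s=optics.read_camera('side')['pixels'][:,:,::-1]; t3=cv2.imread('pics/tA3.png'); t2=cv2.imread('pics/tC2.png')
print(manip.state()['time'],manip.state()['position'])
r=lambda i,u,v,w=50,h=75:cv2.resize(i[v:v+h,u:u+w],(200,300),interpolation=2)
cv2.imwrite('pics/f.png',np.vstack([np.hstack([r(t,175,170),r(t,235,135),r(t,297,130),r(t2,450,175)]),np.hstack([cv2.resize(s[185:260,320:420],(400,300),interpolation=2),cv2.resize(s[285:360,310:410],(400,300),interpolation=2)])]))
E
```

```text
31.575 [ 0.55604882 -0.30683529  0.20164882]
```

View pics/f.png

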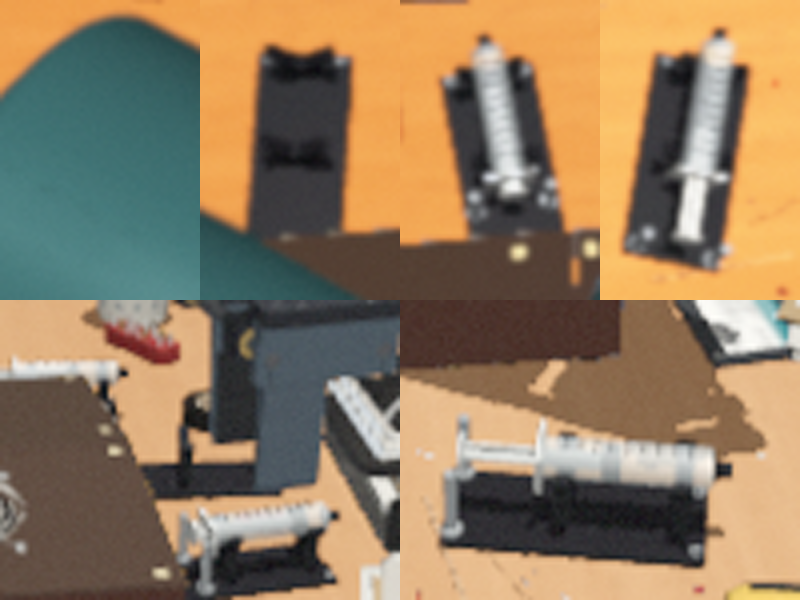

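C holds the empty syringe with its disc beside the close pins, D the full one with its disc between the far pins, and B is empty. A is hidden by the arm in this view, so I'll check it numerically from the earlier clear image (tA3), using profiles along and across the axis.

```bash
python3 - <<'E'
from h import *
from scipy.ndimage import map_coordinates
P=json.load(open('poses.json')); x=np.arange(-.056,.11,.004)
print('x',(x*1e3).round().astype(int).tolist())
def pr(f,n,y=0):
    I=cv2.imread(f).min(axis=2).astype(float); q=proj('top',cr(*P[n],np.c_[x,x*0+y,x*0+.042]))
    return map_coordinates(I,[q[:,1],q[:,0]],order=1).round().astype(int).tolist()
for f,n in(('pics/top0.png','A'),('pics/tA3.png','A'),('pics/tC2.png','D')):
    print(f,n,pr(f,n)); print('  y=.014',pr(f,n,.014)); print('  y=-.014',pr(f,n,-.014))
E
```

```text
x [-56, -52, -48, -44, -40, -36, -32, -28, -24, -20, -16, -12, -8, -4, 0, 4, 8, 12, 16, 20, 24, 28, 32, 36, 40, 44, 48, 52, 56, 60, 64, 68, 72, 76, 80, 84, 88, 92, 96, 100, 104, 108]
pics/top0.png A [57, 56, 52, 95, 204, 229, 234, 237, 236, 237, 236, 231, 234, 232, 210, 227, 215, 209, 197, 208, 204, 208, 185, 180, 177, 180, 173, 179, 171, 174, 165, 176, 179, 188, 185, 197, 190, 129, 62, 62, 80, 82]
  y=.014 [54, 57, 58, 67, 99, 126, 112, 70, 57, 56, 56, 54, 58, 79, 156, 145, 84, 77, 84, 88, 86, 86, 86, 86, 88, 85, 81, 82, 80, 74, 71, 67, 69, 78, 97, 107, 106, 94, 84, 82, 81, 78]
  y=-.014 [56, 44, 43, 48, 49, 50, 51, 54, 54, 56, 55, 45, 30, 61, 91, 79, 38, 35, 33, 31, 32, 32, 32, 31, 31, 30, 31, 29, 29, 24, 23, 28, 33, 44, 62, 75, 79, 82, 82, 83, 82, 81]
pics/tA3.png A [71, 69, 71, 68, 68, 67, 66, 66, 65, 64, 65, 63, 64, 61, 60, 59, 56, 56, 53, 50, 49, 51, 53, 54, 53, 54, 53, 52, 53, 53, 54, 54, 53, 53, 52, 54, 53, 54, 53, 51, 53, 53]
  y=.014 [71, 70, 68, 69, 68, 67, 67, 66, 66, 63, 64, 62, 61, 60, 59, 58, 55, 54, 49, 47, 47, 54, 53, 54, 53, 54, 53, 52, 53, 53, 53, 53, 55, 53, 53, 52, 52, 52, 52, 52, 53, 52]
  y=-.014 [72, 70, 70, 71, 69, 69, 68, 67, 67, 67, 66, 66, 64, 62, 62, 59, 58, 57, 54, 52, 51, 47, 52, 53, 54, 54, 54, 52, 54, 53, 52, 54, 52, 55, 52, 53, 54, 54, 53, 55, 53, 55]
pics/tC2.png D [55, 46, 58, 105, 194, 237, 240, 236, 234, 236, 236, 239, 236, 228, 201, 225, 231, 229, 218, 222, 220, 225, 212, 201, 191, 194, 185, 194, 188, 189, 183, 192, 194, 214, 210, 216, 212, 162, 75, 75, 98, 99]
  y=.014 [58, 45, 50, 53, 50, 54, 55, 53, 54, 54, 45, 29, 36, 79, 109, 98, 59, 46, 44, 45, 48, 40, 41, 45, 47, 39, 40, 43, 42, 34, 29, 35, 44, 52, 78, 101, 109, 106, 105, 102, 100, 101]
  y=-.014 [125, 139, 119, 73, 62, 61, 57, 58, 58, 57, 55, 57, 61, 82, 169, 177, 80, 53, 58, 69, 75, 72, 71, 72, 74, 72, 71, 72, 73, 64, 55, 55, 57, 71, 97, 110, 112, 111, 106, 105, 100, 99]
```

The arm also covered A in tA3, so I'll move it back towards its start pose and check again.

{"api": "jog_arm", "payload": {
  "offset": [
    [-3,6,0],
    [-7,11,0],
    [-12,15,0],
    [-17,19,0],
    [-22,23,0]
  ],
  "dr": [
    [0,0,0],
    [0,0,0],
    [0,0,0],
    [0,0,0],
    [0,0,0]
  ],
  "hand": [-0.3,-0.3,-0.3,-0.3,-0.3]
}}

```text
time: 32.2
position: [0.3799, -0.5579, 0.2022]
tcp_rot: [[0.99, 0.144, 0.0], [0.144, -0.99, 0.0], [0.0, -0.0, -1.0]]
force: [0.3, 0.7, 0.9]
grip_width: 0.059
finger_force: 0.0
```

{"api": "jog_arm", "payload": {
  "offset": [
    [-4,3,0],
    [-7,3,0],
    [-7,3,0],
    [-7,3,0]
  ],
  "dr": [
    [0,0,0],
    [0,0,0],
    [0,0,0],
    [0,0,0]
  ],
  "hand": [-0.3,-0.3,-0.3,-0.3]
}}

```text
time: 32.7
position: [0.3165, -0.5967, 0.2021]
tcp_rot: [[0.99, 0.143, 0.0], [0.143, -0.99, 0.0], [0.0, -0.0, -1.0]]
force: [-0.4, 0.3, -0.0]
grip_width: 0.0591
finger_force: 0.0
```

```bash
python3 - <<'E'
from h import *
from station import optics
from scipy.ndimage import map_coordinates
cv2.imwrite('pics/tF.png',optics.read_camera('top')['pixels'][:,:,::-1]); cv2.imwrite('pics/sF.png',optics.read_camera('side')['pixels'][:,:,::-1])
P=json.load(open('poses.json')); x=np.arange(-.056,.11,.004)
print('x',(x*1e3).round().astype(int).tolist())
def pr(f,n,y=0,z=.042):
    I=cv2.imread(f).min(axis=2).astype(float); q=proj('top',cr(*P[n],np.c_[x,x*0+y,x*0+z]))
    return map_coordinates(I,[q[:,1],q[:,0]],order=1).round().astype(int).tolist()
for n in 'AC':
    for f in('pics/top0.png','pics/tF.png'):
        print(f,n,pr(f,n)); print('  y=.014',pr(f,n,.014)); print('  y=-.014',pr(f,n,-.014))
    print(' pins',pr('pics/tF.png',n,.025,.044))
E
```

```text
x [-56, -52, -48, -44, -40, -36, -32, -28, -24, -20, -16, -12, -8, -4, 0, 4, 8, 12, 16, 20, 24, 28, 32, 36, 40, 44, 48, 52, 56, 60, 64, 68, 72, 76, 80, 84, 88, 92, 96, 100, 104, 108]
pics/top0.png A [57, 56, 52, 95, 204, 229, 234, 237, 236, 237, 236, 231, 234, 232, 210, 227, 215, 209, 197, 208, 204, 208, 185, 180, 177, 180, 173, 179, 171, 174, 165, 176, 179, 188, 185, 197, 190, 129, 62, 62, 80, 82]
  y=.014 [54, 57, 58, 67, 99, 126, 112, 70, 57, 56, 56, 54, 58, 79, 156, 145, 84, 77, 84, 88, 86, 86, 86, 86, 88, 85, 81, 82, 80, 74, 71, 67, 69, 78, 97, 107, 106, 94, 84, 82, 81, 78]
  y=-.014 [56, 44, 43, 48, 49, 50, 51, 54, 54, 56, 55, 45, 30, 61, 91, 79, 38, 35, 33, 31, 32, 32, 32, 31, 31, 30, 31, 29, 29, 24, 23, 28, 33, 44, 62, 75, 79, 82, 82, 83, 82, 81]
pics/tF.png A [57, 58, 59, 52, 41, 69, 150, 230, 231, 233, 234, 231, 220, 180, 206, 214, 211, 196, 207, 210, 212, 201, 208, 199, 205, 178, 176, 171, 177, 163, 174, 172, 177, 176, 199, 195, 142, 62, 60, 81, 84, 81]
  y=.014 [57, 58, 57, 64, 93, 125, 119, 81, 59, 56, 57, 55, 74, 142, 177, 93, 76, 71, 84, 89, 86, 87, 88, 88, 90, 85, 82,
[... 1049 characters left out ...]
47, 94, 192, 240, 214, 225, 229, 223, 214, 212, 216, 212, 212, 207, 216, 208, 211, 209, 203, 210, 199, 187, 183, 193, 199, 203, 207, 174, 99, 65, 81, 86, 87]
  y=.014 [59, 53, 52, 63, 58, 61, 59, 59, 57, 45, 32, 46, 68, 123, 208, 125, 59, 61, 57, 61, 64, 68, 68, 68, 66, 65, 66, 69, 61, 54, 56, 53, 59, 73, 91, 92, 89, 84, 85, 85, 86, 87]
  y=-.014 [68, 69, 65, 60, 56, 51, 55, 64, 91, 106, 76, 62, 72, 99, 136, 84, 39, 38, 50, 61, 59, 59, 61, 61, 57, 59, 62, 56, 42, 39, 47, 36, 39, 54, 75, 83, 85, 85, 85, 87, 86, 87]
 pins [51, 59, 57, 55, 67, 69, 63, 79, 102, 96, 115, 156, 114, 50, 46, 51, 46, 49, 53, 56, 58, 57, 57, 57, 55, 56, 55, 49, 33, 34, 70, 107, 103, 77, 82, 82, 84, 84, 85, 85, 86, 86]
```

A's flange sits within about 1 mm of nominal relative to its pins, with the disc at the middle pins. C and D agree, and the spare is empty.

```bash
python3 -c "
from station import workorder
print(workorder.close_job())"
```

```text
the job is handed in; nothing more can be done
None
```

All three syringes are seated in their matching cradles, the pinless cradle is empty, and the job was handed in at about 33 s; no verdict came back.

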